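Prop open the microscope accessory chest

TASK

Get the grey accessory chest open and propped: first stand the microscope objective that is on its lid upright on the round dark stage plate, then lift the lid right back until it leans on its stop and let it go there. Swing the prop rod up out of its clip to stand below the lid's slot, then take the lid again and lower it gently until the rod's tip sits in the slot and the rod alone holds the lid open. Leave the other things on the bench where they are.

Things in the scene. Friction and masses are not known exactly. Their poses are not given: they have to be found in the camera images.
- chest: Grey painted steel chest, fixed to the bench, 200 (x) x 180 (y) x 85 mm high, walls 4 mm. Origin: centre of its underside. Its yaw varies by up to 0.3 rad either way. Its y axis points from the lid's handle side to the hinge side, z is up; its +x side, away from the robot, carries the prop rod. In this frame (mm): hinge line along x through y = 90, z = 85.5; closed handle bar at y = -150, z = 88.5; rod pivot at (115, -75, 62).
- lid (a joint): Lid angle in rad: 0 closed, grows as the handle side rises; 1.571 is upright; 1.80 is its stop, where it leans back past upright and stays by its own weight. The hinge is free: let go below upright, the lid falls shut. With the rod's tip in the slot it rests at 0.94. The lid weighs about 0.5 kg (pull up to 4 N at the handle). Lid panel 6 mm thick, from x = -100 to 128 mm in the chest's frame, so it overhangs the rod and, while closed, keeps it down.
- lid_hinge (a point): Point on the lid's hinge line, level with the lid's underside, in the middle of the hinge side of the chest (chest frame 0, 90, 85.5 mm).
- handle_bar (a point): Middle of the lid's handle: a round steel bar 12 mm thick and 110 mm long, parallel to the hinge, 240 mm from the hinge line and standing 60 mm clear of the lid's free edge, in the lid's plane (3 mm above its underside). It can be pinched from above at any lid angle across its length (fingers closing along the chest's y) and turns between the pads as the lid swings, so the gripper may stay pointing down.
- lid_slot (a point): Seat of the slot in the lid's underside: place of the rod tip's centre when seated, 141.4 mm from the hinge line along the lid, 5 mm under the underside and 115 mm along chest x (the rod's plane). The slot runs across, 14 mm wide at its bottom and flaring to 38 mm at its mouth, 12 mm deep, open below.
- prop_rod (a joint): Angle of the prop rod in rad: 0 lying level in its open-topped clip, tip towards the hinge side; grows as the tip rises in an upright plane (chest y-z), 1.571 upright, 1.6 its limit. Its pivot is stiff (0.12 N m): the rod stays where it is left. At 1.05 its tip meets the slot as the lid comes down to 0.94.
- rod_pivot (a point): Pivot of the prop rod, on the outside of the chest's +x wall near the handle side, 62 mm above the bench (chest frame 115, -75, 62 mm).
- rod_grip (a point): Middle of the rod's cross grip: a black round pin 12 mm thick and 40 mm long that stands out from the rod along chest +x, 95 mm from the pivot; this point is 26 mm outside the rod's plane. Pinched from above with the fingers closing along chest y, it turns between the pads as the rod swings.
- rod_tip (a point): Centre of the rod's round tip (10 mm ball), 155 mm from the pivot; the steel rod is 8 mm thick.
- objective_mid (a point): Microscope objective in plain steel with a black band, a stepped cylinder 36 mm wide for its lower 34 mm, narrowing to 16 mm at the top, 58 mm high, about 0.14 kg, standing on the closed lid. This point is on its axis, half-way up (29 mm); z is its axis.
- plate_top (a point): Centre of the upper face of the round dark steel stage plate, 150 mm across, 10 mm thick, lying fixed on the bench to the left or the right of the chest (a grey compartment tray lies at the other side).
- mount_a: a black moulded specimen mount, 30 mm round, 20 mm high, right of and beyond the chest; bystander, origin at the centre of its underside
- mount_b: a second, like specimen mount, left of the chest on the robot's side; bystander, origin at the centre of its underside
- jar: amber jar with black cap, 52 mm round, 70 mm high, at the far right; bystander, origin at the centre of its underside
- screwdriver: black-handled screwdriver, 170 mm long, left of and beyond the chest; bystander, origin half-way along it
- tweezers: steel tweezers, 110 mm long, 4 mm thick, right of the chest on the robot's side; bystander, origin half-way along
Not all that is in view belongs to the job. Leave any yellow look-alike of the part that bears objective_mid alone. Of the things that look like the part that bears plate_top, the larger one is meant.

How it is judged (in metres and radians):
On the way, in this order (a step that is already met when the one before it is completed fails the run):
1. the objective stands upright on the stage plate, let go (horizontal distance between objective_mid and plate_top below 0.065 m and z of objective_mid in the frame of plate_top between 0.024 and 0.034 m and angle between objective_mid's own z axis and vertical below 0.1 rad and contact force between the fingers and objective below 0.1 N), for 0.2 s.
2. the lid is back on its stop, let go (value of joint lid above 1.75 rad and velocity of joint lid below 0.1 rad/s and contact force between the fingers and lid below 0.1 N), for 0.2 s.
3. the rod is swung up while the lid is back, and let go (value of joint prop_rod above 0.9 rad and value of joint lid above 1.6 rad and contact force between the fingers and prop_rod below 0.1 N), for 0.2 s.
At the end, for the whole second after the job is handed in: The lid is at rest at 0.94 +- 0.05 rad with the rod at 1.05 +- 0.05 rad and its tip's centre within 8 mm of its seat in the slot, and the objective stands upright (within 0.1 rad) on the stage plate, its axis within 65 mm of the plate's centre (value of joint lid between 0.89 and 0.99 rad and value of joint prop_rod between 1 and 1.1 rad and distance between rod_tip and lid_slot below 0.008 m and horizontal distance between objective_mid and plate_top below 0.065 m and z of objective_mid in the frame of plate_top between 0.024 and 0.034 m and angle between objective_mid's own z axis and vertical below 0.1 rad and velocity of joint lid between -0.05 and 0.05 rad/s); the robot touches nothing.
It fails at once if a bystander is moved by more than 30 mm (distance of any of mount_a, mount_b, jar, screwdriver, tweezers from where it was at the start of the episode above 0.03 m).
It fails at once if the lid is let fall (it closes faster than 2.5 rad/s) (velocity of joint lid below -2.5 rad/s).
It also fails if it takes over 72 s, if anything falls off the work surface, if the arm or the gripper's body presses on something with over 40 N, if the wrist force passes 120 N, or if a joint passes its speed limit or range.

ROBOT

A 6-joint arm with a two-finger parallel gripper is mounted at the origin on the work surface. World frame = base frame: x ahead of the robot, y to its left, z up, the work surface at z = 0. Lengths are in m, angles in degrees, forces in N, time in s.
With the tool pointing down it reaches from about 0.275 to 0.725 m from the base axis. Payload 15.9 kg.
Tool frame: the origin (TCP) lies at the very end of the fingers, on their centre line; the grasp point (between the pads) lies 19 mm behind it; z points along the fingers, y is the direction in which the jaws open and shut (so a half turn about z gives the same grasp; the last joint's range is limited). The gripper opens to 85 mm and grips with 20 to 120 N. Pads are 22 mm wide; open, the fingers measure 114 mm over their backs; the gripper's body (76 mm by 85 mm) begins 54 mm behind the grasp point. The pads swing forward as they close: fully open they stand 13 mm farther back than shut.
Start: joints at [67.666, 12.198, -1.971, 75.831, 0, 90], TCP at [0.19, 0.462, 0.231] pointing down, gripper open.
Joint ranges: [-170.91, 170.91], [-42.67, 98.43], [-65.05, 77.54], [-120.47, 116.71], [-90, 82.35], [-180, 180]. Speed limits (degrees/s): [108.29, 108.29, 136.94, 147.25, 180, 180].

INTERFACE

Orientations are given as a 3x3 rotation matrix whose columns are the frame's x, y, z axes.
In Python, from rig import telemetry, camera, robot gives the robot as it stands.
- The arm moves only by the shell command python3 -m creep 'ROWS'. ROWS is JSON, a list of rows, each an object of numbers: "tx", "ty", "tz": the shift along the tool's x, y, z in mm; "wx", "wy", "wz": the turn, a rotation vector about the tool's x, y, z in degrees; "claw": the opening in per cent of the stroke, from 0 (shut) to 100 (fully open). A call has exactly 8 rows; each row is the pose to reach, as a shift and turn from the pose measured when the call began, along the tool's axes at that moment; what a row does not reach only later rows make up. A row lasts 1/10 s, in which the tool goes at most 50 mm and 8.59 degrees, less where a joint would pass 70% of its speed; a pose out of reach is approached as far as the arm can. A call with a gripper value outside its range is refused whole. The fingers move at their own pace and stop on an object; the grip force is fixed at half the most. Time passes only in rows, so rows that repeat a pose let the fingers close, or fill a call up. It gives the time, the measured TCP pose, the force and the opening at its end, in the units of the state.
- telemetry.state(): the state, without advancing time (a new reading comes with each control period).
- camera(name): name is "side" or "top"; returns a dict with "color" (384x512x3 uint8, red, green, blue), "depth" (384x512 float32, m along the optical axis (not along the pixel's ray), 0 where there is no reading), "fx", "fy", "cx", "cy" (pixels), "xyz" and "orientation" of the camera in the world. Camera axes: x right, y down, z forward; pixel columns grow to the right and rows downward; lengths in m; the calibration is good to about 2 mm. A picture is of the moment at which its call begins.
- robot.finish_job(): hands the job in, once; it reports no verdict.
The state is a dict: "time": time; "joints": joint angles; "qd": joint speeds; "joint_efforts": joint torques, N m; "tool_pos": TCP position; "eef_rot": TCP orientation; "ft_force": force on the tool from outside, world axes, zero at the start; "wrist_torque": the same for the moment, N m; "opening": finger opening in m.
Only numpy, scipy, OpenCV 4.12 (cv2) and the standard library are available. Lean on these libraries where they do the work, as an engineer would, in place of code of your own. Each camera call takes 0.05 s, during which the arm holds its last target.

## Working session

There is one attempt and no reset: what is moved stays moved. The work goes in short steps, Python scripts to look and compute and a shell command to move; the robot and the scene stay as the last step left them, time stands still between calls to the robot, and variables do not carry over. Pictures are saved under pics/ and viewed, and the job is handed in when it is done.

```bash
ls; mkdir -p pics; python3 - <<'E'
from rig import telemetry, camera, robot
import cv2, numpy as np
s=telemetry.state()
for k,v in s.items(): print(k,np.round(v,4).tolist())
for n in ("top","side"):
    c=camera(n); cv2.imwrite(f"pics/{n}0.png",c["color"][:,:,::-1]); np.savez(f"{n}0.npz",**c)
    print(n,c["fx"],c["fy"],c["cx"],c["cy"],np.round(c["xyz"],4),np.round(c["orientation"],4).tolist())
E
```

```text
pics
time 0.0
joints [67.6663, 12.2228, -2.0099, 75.8316, -0.0001, 90.0013]
qd [-0.0737, -0.0698, 0.0043, 0.0592, -0.0196, 0.0725]
joint_efforts [0.0068, -68.6159, 48.7124, 0.0177, 0.0003, -0.0]
tool_pos [0.1899, 0.4622, 0.2308]
eef_rot [[-0.925, 0.38, -0.0004], [0.38, 0.925, -0.001], [-0.0, -0.0011, -1.0]]
ft_force [0.0536, 0.1388, 0.8828]
wrist_torque [-0.028, 0.0138, -0.0317]
opening 0.0855
top 461.1090436647946 461.1090436647946 250.58876627209972 190.0709026235247 [0.1975 0.06   1.6749] [[-0.022, -0.9787, 0.2043], [-0.9997, 0.0227, 0.0011], [-0.0057, -0.2042, -0.9789]]
side 495.68347983085374 495.68347983085374 249.83467337764895 190.23325706771533 [-0.1132 -0.9849  0.9502] [[0.8454, -0.3221, 0.4262], [-0.5337, -0.4766, 0.6986], [-0.0219, -0.818, -0.5748]]
```

View pics/top0.png

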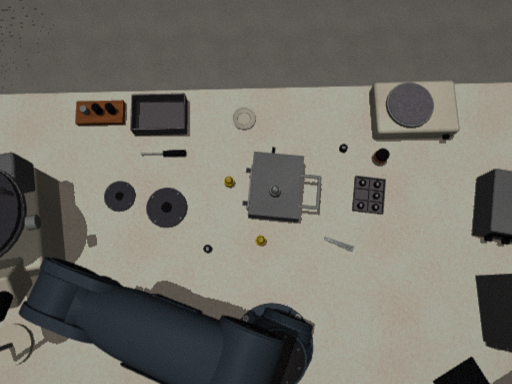

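View pics/side0.png

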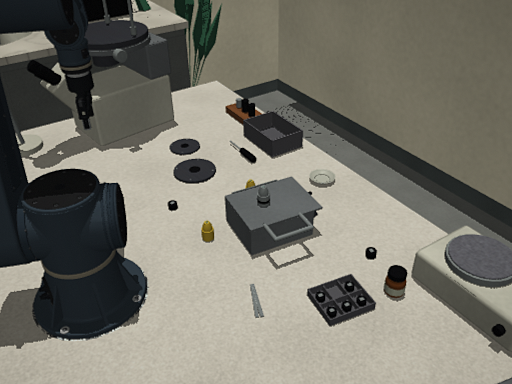

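Objective candidates: the steel one on the lid (top 275,190) and yellow look-alikes at (229,182) and (261,240). I choose the steel one. Plate candidates: dark discs at (167,207), larger, and (120,196), smaller. I choose the larger. The chest handle is at (312,192). Next, a close crop and measurements.

```bash
cat > h.py <<'E'
import numpy as np, cv2
def cloud(c):
    d=c["depth"]; v,u=np.mgrid[:d.shape[0],:d.shape[1]]
    p=np.stack([(u-c["cx"])/c["fx"]*d,(v-c["cy"])/c["fy"]*d,d],-1)
    return p@np.array(c["orientation"]).T+np.array(c["xyz"])
def px(c,P):
    q=(np.atleast_2d(P)-np.array(c["xyz"]))@np.array(c["orientation"])
    return np.c_[q[:,0]/q[:,2]*c["fx"]+c["cx"],q[:,1]/q[:,2]*c["fy"]+c["cy"]]
def crop(c,name,x0,y0,x1,y1,f):
    cv2.imwrite("pics/"+name,cv2.resize(c["color"][y0:y1,x0:x1,::-1],None,fx=f,fy=f,interpolation=cv2.INTER_CUBIC))
E
python3 - <<'E'
from h import *
t=dict(np.load("top0.npz")); s=dict(np.load("side0.npz"))
crop(t,"topc.png",100,130,340,250,3.3); crop(s,"sidec.png",150,120,350,270,4)
P=cloud(t); 
for c,n in((t,"top"),(s,"side")):
    P=cloud(c); z=P[...,2]
    # lid
    box=(P[...,0]>0.15)&(P[...,0]<.75)&(abs(P[...,1])<.35)
    m=box&(z>.083)&(z<.097)
    q=P[m]; print(n,"lid-ish",m.sum(),q.mean(0))
    rr=cv2.minAreaRect((q[:,:2]*1000).astype(np.float32)); print(rr)
    o=box&(z>.105)&(z<.16); q=P[o]; print("obj",o.sum(),q.mean(0),q.min(0),q.max(0))
    top=q[q[:,2]>.14]; print("objtop",top.mean(0),len(top))
    pm=(z>.006)&(z<.016)&(P[...,1]>.15)&(P[...,1]<.45)&(P[...,0]<.6)&(P[...,0]>.2)&(c["color"].max(-1)<110)
    k,l,st,ce=cv2.connectedComponentsWithStats(pm.astype(np.uint8))
    for i in range(1,k):
        if st[i,4]>100:
            q=P[l==i]; print("plate",st[i,4],ce[i],q.mean(0),cv2.minEnclosingCircle((q[:,:2]*1000).astype(np.float32)))
E
```

```text
top lid-ish 3182 [ 0.54282939 -0.03419177  0.09044306]
((543.257568359375, -50.12944030761719), (266.7779541015625, 229.69606018066406), 83.26807403564453)
obj 96 [ 0.51419181 -0.01884152  0.13408377] [ 0.50031652 -0.03639037  0.10644072] [ 0.53421942 -0.00185246  0.1585455 ]
objtop [ 0.51755913 -0.02000245  0.14756008] 37
plate 949 [166.06217071 207.46680717] [0.4872431  0.37279723 0.01016047] ((487.1679992675781, 372.19189453125), 75.21514892578125)
side lid-ish 3178 [ 0.53710164 -0.04672535  0.09250791]
((543.4512939453125, -58.15843200683594), (253.56060791015625, 234.2864990234375), 83.17639923095703)
obj 187 [ 0.51330208 -0.02737301  0.12922969] [ 0.49726255 -0.04148738  0.10551315] [ 0.53688886 -0.01001574  0.15510937]
objtop [ 0.51652623 -0.02287185  0.14675031] 50
plate 769 [194.22236671 170.46163849] [0.48589872 0.36812954 0.01138087] ((484.23883056640625, 372.83740234375), 79.46598815917969)
```

View pics/topc.png

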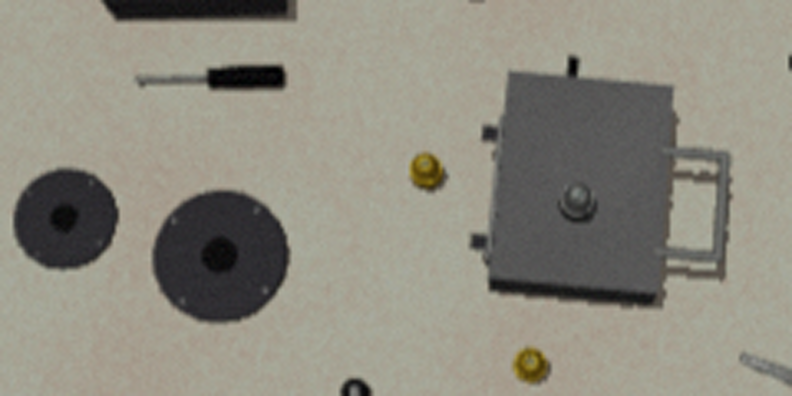

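View pics/sidec.png

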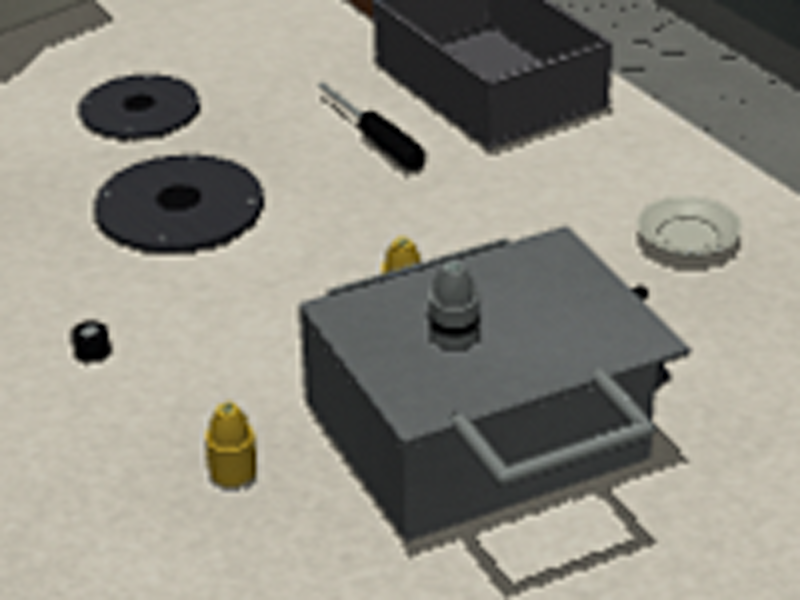

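The crops confirm the steel objective on the lid, with yellow ones off the lid at top-crop (427,170) and (530,365). The larger disc is at crop (220,256). The rod's grip pin shows at crop (573,66). Now I fit the chest pose and the objective axis.

```bash
cat > fit.py <<'E'
from h import *
from scipy.optimize import least_squares
t=dict(np.load("top0.npz")); s=dict(np.load("side0.npz"))
for c,n in((t,"top"),(s,"side")):
    P=cloud(c); z=P[...,2]
    m=(z>.0995)&(z<.122)&(np.hypot(P[...,0]-.518,P[...,1]+.022)<.035)
    q=P[m]; f=lambda a:np.hypot(q[:,0]-a[0],q[:,1]-a[1])-.018
    r=least_squares(f,[.53,-.01],loss="soft_l1",f_scale=.002); print(n,"objective",r.x,m.sum(),np.sqrt(r.fun@r.fun/m.sum()))
    # chest
    box=(abs(P[...,0]-.54)<.2)&(abs(P[...,1]+.03)<.2)
    m=box&(z>.084)&(z<.099)
    for yaw in (-.117,):
        R=np.array([[np.cos(yaw),-np.sin(yaw)],[np.sin(yaw),np.cos(yaw)]])
        L=P[m][:,:2]@R  # chest-aligned coords
        hy=np.percentile
        panel=L[L[:,1]>L[:,1].min()+.08]
        print(n,"panel x",np.percentile(panel[:,0],[.5,1,99,99.5]),"y",L[:,1].min(),L[:,1].max(), "z",np.median(P[m][:,2]))
        h,_=np.histogram(L[:,1],bins=np.arange(-.22,.06,.005)); print(h.tolist())
        bar=L[(L[:,1]<L[:,1].min()+.016)]; print("bar",bar.mean(0),np.ptp(bar[:,0]),len(bar), np.polyfit(bar[:,0],bar[:,1],1))
E
python3 fit.py
```

```text
top objective [ 0.51885116 -0.02008629] 25 0.0036904076754814743
top panel x [0.43151681 0.43259933 0.65721602 0.65830015] y -0.11975933054528821 0.14699294344108613 z 0.09072701194642163
[0, 0, 0, 0, 0, 0, 0, 0, 0, 0, 0, 0, 0, 0, 0, 0, 0, 0, 0, 0, 37, 44, 32, 7, 13, 7, 8, 12, 7, 10, 7, 13, 8, 65, 87, 86, 89, 87, 81, 84, 89, 86, 81, 89, 83, 88, 85, 86, 82, 79, 71, 68, 71, 70, 74, 82]
bar [ 0.52981506 -0.11265139] 0.12045350429801388 113 [-0.00456425 -0.11023318]
side objective [ 0.51873519 -0.01881334] 79 0.0019483843004266955
side panel x [0.43074581 0.43143911 0.65739904 0.65904814] y -0.12114854542831466 0.13261873401334776 z 0.09284247215468716
[0, 0, 0, 0, 0, 0, 0, 0, 0, 0, 0, 0, 0, 0, 0, 0, 0, 0, 0, 5, 101, 64, 20, 12, 11, 15, 14, 10, 10, 14, 8, 13, 18, 147, 116, 95, 92, 89, 95, 90, 91, 77, 104, 81, 86, 86, 96, 64, 92, 89, 69, 72, 72, 62, 67, 64]
bar [ 0.52947252 -0.11476954] 0.1189166515101599 190 [-0.00184965 -0.1137902 ]
```

```bash
cat > go.py <<'E'
import sys,numpy as np
from rig import telemetry
from scipy.spatial.transform import Rotation as Ro
def go(*targets,yawdeg=None):
    s=telemetry.state(); p=np.array(s["tool_pos"]); R=np.array(s["eef_rot"])
    print("t",round(s["time"],2),"p",np.round(p,4),"F",np.round(s["ft_force"],2),"op",round(s["opening"],4),"yaw(tool y)",round(np.degrees(np.arctan2(R[1,1],R[0,1])),2),"j",np.round(s["joints"],0))
    for q in targets:
        print("->",np.round(1000*R.T@(np.array(q)-p),1),end=" ")
    if yawdeg is not None:
        a=np.radians(yawdeg); T=np.c_[[np.sin(a),-np.cos(a),0],[np.cos(a),np.sin(a),0],[0,0,-1]]
        print("w",np.round(Ro.from_matrix(R.T@T).as_rotvec(degrees=True),2),end="")
    print()
if __name__=="__main__":
    a=eval(sys.argv[1]); go(*a,yawdeg=float(sys.argv[2]) if len(sys.argv)>2 else 83.2)
E
python3 go.py '[(.519,-.0195,.21)]'
python3 - <<'E'
from h import *
t=dict(np.load("top0.npz")); s=dict(np.load("side0.npz"))
for c in(t,s):
    P=cloud(c); r=np.hypot(P[...,0]-.486,P[...,1]-.3725)
    for a,b in((0,.01),(.01,.02),(.025,.05),(.05,.07)): m=(r>=a)&(r<b); print(a,np.median(P[m][:,2]),m.sum())
E
```

```text
t 0.1 p [0.1899 0.4622 0.2309] F [ 0.02 -0.5   0.38] op 0.0856 yaw(tool y) 67.67 j [68. 12. -2. 76. -0. 90.]
-> [-487.5 -320.5   21.2] 0 0.009168904670480149 23
0.01 0.009980127182342313 68
0.025 0.009401626352372183 431
0.05 0.008987018662196755 543
0 0.012307046702000057 16
0.01 0.01217258092043616 37
0.025 0.011511919704251028 257
0.05 0.011639383706422979 358Traceback (most recent call last):
  File "go.py", line 14, in <module>
    a=eval(sys.argv[1]); go(*a,yawdeg=float(sys.argv[2]) if len(sys.argv)>2 else 83.2)
                         ~~^^^^^^^^^^^^^^^^^^^^^^^^^^^^^^^^^^^^^^^^^^^^^^^^^^^^^^^^^^^
  File "go.py", line 11, in go
    print("w",np.round(Ro.from_matrix(R.T@T).as_rotvec(degrees=True),2),end="")
                       ~~~~~~~~~~~~~~^^^^^^^
  File "scipy/spatial/transform/_rotation.pyx", line 1143, in scipy.spatial.transform._rotation.Rotation.from_matrix
ValueError: Non-positive determinant (left-handed or null coordinate frame) in rotation matrix 0: [[-9.63476062e-01  2.67794469e-01  2.45940468e-05]
 [ 2.67794354e-01  9.63475555e-01  1.01915316e-03]
 [-2.49227816e-04 -9.88515818e-04  9.99999480e-01]].
```

```bash
sed -i 's/\[np.sin(a),-np.cos(a),0\]/[-np.sin(a),np.cos(a),0]/' go.py
python3 -m creep '[{"tx":-20,"ty":-13,"tz":0,"wz":-2,"claw":100},{"tx":-55,"ty":-36,"tz":0,"wz":-4,"claw":100},{"tx":-95,"ty":-62,"tz":0,"wz":-6,"claw":100},{"tx":-135,"ty":-89,"tz":0,"wz":-8,"claw":100},{"tx":-175,"ty":-115,"tz":0,"wz":-10,"claw":100},{"tx":-215,"ty":-141,"tz":0,"wz":-12,"claw":100},{"tx":-255,"ty":-168,"tz":0,"wz":-14,"claw":100},{"tx":-295,"ty":-194,"tz":0,"wz":-15.5,"claw":100}]'; python3 go.py '[(.519,-.0195,.21)]'
```

```text
t 0.1 p [0.1899 0.4622 0.2309] F [ 0.02 -0.5   0.38] op 0.0856 yaw(tool y) 67.67 j [68. 12. -2. 76. -0. 90.]
-> [-487.5 -320.5   21.2] w [-6.000e-02 -1.000e-02 -1.553e+01]validation failed for argument at $[0]...
```

```bash

python3 -m creep '[{"tx":-20,"ty":-13,"tz":0,"wx":0,"wy":0,"wz":-2,"claw":100},{"tx":-55,"ty":-36,"tz":0,"wx":0,"wy":0,"wz":-4,"claw":100},{"tx":-95,"ty":-62,"tz":0,"wx":0,"wy":0,"wz":-6,"claw":100},{"tx":-135,"ty":-89,"tz":0,"wx":0,"wy":0,"wz":-8,"claw":100},{"tx":-175,"ty":-115,"tz":0,"wx":0,"wy":0,"wz":-10,"claw":100},{"tx":-215,"ty":-141,"tz":0,"wx":0,"wy":0,"wz":-12,"claw":100},{"tx":-255,"ty":-168,"tz":0,"wx":0,"wy":0,"wz":-14,"claw":100},{"tx":-295,"ty":-194,"tz":0,"wx":0,"wy":0,"wz":-15.5,"claw":100}]'; python3 go.py '[(.519,-.0195,.21)]'
```

```text
time: 0.9
tool_pos: [0.3896, 0.1688, 0.231]
eef_rot: [[-0.993, 0.118, -0.0], [0.118, 0.993, -0.001], [0.0, -0.001, -1.0]]
ft_force: [2.0, 1.4, -0.4]
opening: 0.0852
t 0.9 p [0.3896 0.1688 0.231 ] F [ 2.04  1.37 -0.35] op 0.0852 yaw(tool y) 83.25 j [ 23.   3. -12.  74.  -0.  30.]
-> [-150.7 -171.7   21.2] w [-0.05 -0.02  0.05]
```

```bash

python3 -m creep '[{"tx":-25,"ty":-29,"tz":0,"wx":0,"wy":0,"wz":0,"claw":100},{"tx":-54,"ty":-61,"tz":5,"wx":0,"wy":0,"wz":0,"claw":100},{"tx":-83,"ty":-94,"tz":10,"wx":0,"wy":0,"wz":0,"claw":100},{"tx":-112,"ty":-127,"tz":15,"wx":0,"wy":0,"wz":0,"claw":100},{"tx":-138,"ty":-157,"tz":20,"wx":0,"wy":0,"wz":0,"claw":100},{"tx":-151,"ty":-172,"tz":21,"wx":0,"wy":0,"wz":0,"claw":100},{"tx":-151,"ty":-172,"tz":21,"wx":0,"wy":0,"wz":0,"claw":100},{"tx":-151,"ty":-172,"tz":21,"wx":0,"wy":0,"wz":0,"claw":100}]'; python3 go.py '[(.519,-.0195,.097)]'
```

```text
time: 1.7
tool_pos: [0.519, -0.0199, 0.2098]
eef_rot: [[-0.993, 0.118, -0.001], [0.118, 0.993, -0.001], [0.001, -0.001, -1.0]]
ft_force: [0.0, 0.8, 1.0]
opening: 0.0854
t 1.7 p [ 0.519  -0.0199  0.2098] F [0.01 0.78 1.02] op 0.0854 yaw(tool y) 83.2 j [-2. 15. -2. 74. -0.  5.]
-> [-1.000e-01  5.000e-01  1.128e+02] w [-0.05 -0.07  0.  ]
```

```bash
python3 - <<'E'
from rig import camera
from h import *
c=camera("side"); crop(c,"s1.png",150,80,350,230,4); c=camera("top"); crop(c,"t1.png",200,110,340,240,5)
E
```

```text
(no output)
```

View pics/s1.png

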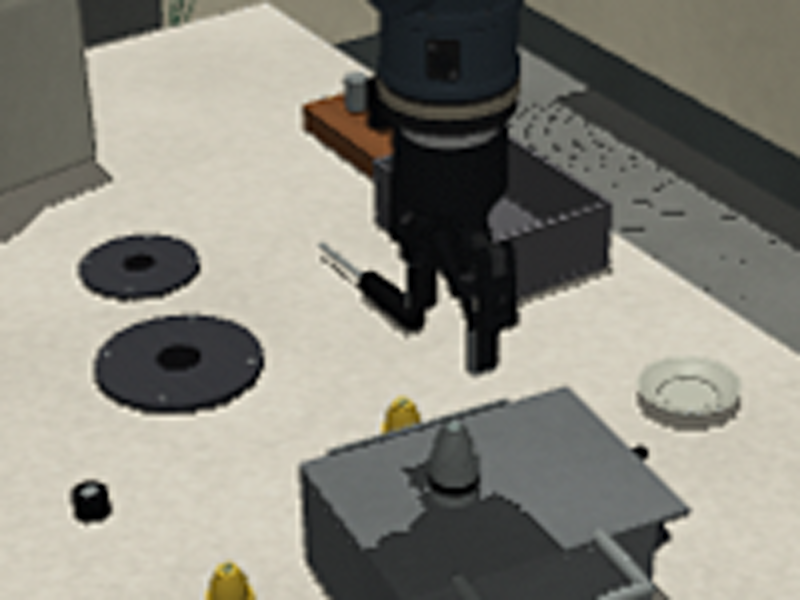

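The gripper is centred over the objective (tip at 454,425 in the crop). Descend and grip.

```bash

python3 -m creep '[{"tx":0,"ty":0,"tz":20,"wx":0,"wy":0,"wz":0,"claw":100},{"tx":0,"ty":0,"tz":45,"wx":0,"wy":0,"wz":0,"claw":100},{"tx":0,"ty":0,"tz":70,"wx":0,"wy":0,"wz":0,"claw":100},{"tx":0,"ty":0,"tz":92,"wx":0,"wy":0,"wz":0,"claw":100},{"tx":0,"ty":0,"tz":107,"wx":0,"wy":0,"wz":0,"claw":100},{"tx":0,"ty":0,"tz":113,"wx":0,"wy":0,"wz":0,"claw":100},{"tx":0,"ty":0,"tz":113,"wx":0,"wy":0,"wz":0,"claw":70},{"tx":0,"ty":0,"tz":113,"wx":0,"wy":0,"wz":0,"claw":50}]'
python3 -m creep '[{"tx":0,"ty":0,"tz":0,"wx":0,"wy":0,"wz":0,"claw":40},{"tx":0,"ty":0,"tz":0,"wx":0,"wy":0,"wz":0,"claw":30},{"tx":0,"ty":0,"tz":0,"wx":0,"wy":0,"wz":0,"claw":20},{"tx":0,"ty":0,"tz":0,"wx":0,"wy":0,"wz":0,"claw":20},{"tx":0,"ty":0,"tz":0,"wx":0,"wy":0,"wz":0,"claw":20},{"tx":0,"ty":0,"tz":-2,"wx":0,"wy":0,"wz":0,"claw":20},{"tx":0,"ty":0,"tz":-8,"wx":0,"wy":0,"wz":0,"claw":20},{"tx":0,"ty":0,"tz":-15,"wx":0,"wy":0,"wz":0,"claw":20}]'; python3 go.py '[(.4865,.3725,.16)]'
python3 - <<'E'
from rig import camera
from h import *
c=camera("side"); crop(c,"s2.png",150,80,350,230,4); 
E
```

```text
time: 2.6
tool_pos: [0.5191, -0.0189, 0.0981]
eef_rot: [[-0.993, 0.116, 0.0], [0.116, 0.993, -0.001], [-0.0, -0.001, -1.0]]
ft_force: [0.1, 0.8, 0.5]
opening: 0.0589
time: 3.4
tool_pos: [0.5191, -0.0189, 0.1136]
eef_rot: [[-0.993, 0.116, 0.0], [0.116, 0.993, -0.001], [-0.0, -0.001, -1.0]]
ft_force: [0.1, 0.8, -1.9]
opening: 0.0343
t 3.4 p [ 0.5191 -0.0189  0.1136] F [ 0.12  0.76 -1.88] op 0.0343 yaw(tool y) 83.32 j [ -2.  17. -12.  60.  -0.   5.]
-> [ 77.8 384.9 -46.7] w [-0.04  0.02  0.12]
```

View pics/s2.png

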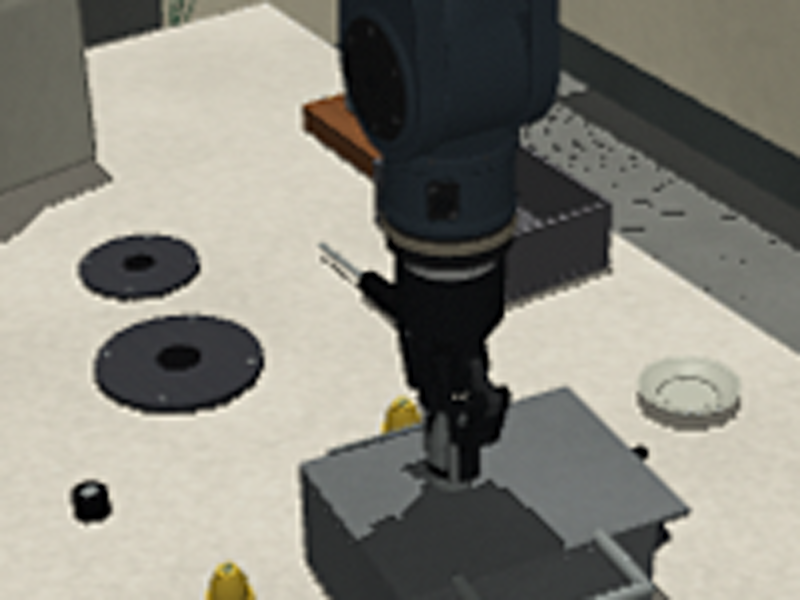

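```bash

python3 -m creep '[{"tx":1,"ty":8,"tz":-20,"wx":0,"wy":0,"wz":0,"claw":20},{"tx":6,"ty":30,"tz":-42,"wx":0,"wy":0,"wz":0,"claw":20},{"tx":14,"ty":68,"tz":-47,"wx":0,"wy":0,"wz":0,"claw":20},{"tx":22,"ty":108,"tz":-47,"wx":0,"wy":0,"wz":0,"claw":20},{"tx":30,"ty":148,"tz":-47,"wx":0,"wy":0,"wz":0,"claw":20},{"tx":38,"ty":188,"tz":-47,"wx":0,"wy":0,"wz":0,"claw":20},{"tx":46,"ty":228,"tz":-47,"wx":0,"wy":0,"wz":0,"claw":20},{"tx":54,"ty":268,"tz":-47,"wx":0,"wy":0,"wz":0,"claw":20}]'; python3 go.py '[(.4865,.3725,.06)]'
```

```text
time: 4.25
tool_pos: [0.4969, 0.2553, 0.162]
eef_rot: [[-0.993, 0.116, 0.002], [0.116, 0.993, -0.001], [-0.002, -0.0, -1.0]]
ft_force: [0.8, -0.4, -0.7]
opening: 0.0343
t 4.25 p [0.4969 0.2553 0.162 ] F [ 0.77 -0.36 -0.72] op 0.0343 yaw(tool y) 83.32 j [27. 20. -1. 68. -0. 34.]
-> [ 24.2 115.2 101.9] w [-0.02  0.14  0.12]
```

```bash

python3 -m creep '[{"tx":8,"ty":38,"tz":5,"wx":0,"wy":0,"wz":0,"claw":20},{"tx":16,"ty":74,"tz":20,"wx":0,"wy":0,"wz":0,"claw":20},{"tx":22,"ty":102,"tz":45,"wx":0,"wy":0,"wz":0,"claw":20},{"tx":24,"ty":114,"tz":75,"wx":0,"wy":0,"wz":0,"claw":20},{"tx":24,"ty":115,"tz":102,"wx":0,"wy":0,"wz":0,"claw":20},{"tx":24,"ty":115,"tz":120,"wx":0,"wy":0,"wz":0,"claw":20},{"tx":24,"ty":115,"tz":128,"wx":0,"wy":0,"wz":0,"claw":20},{"tx":24,"ty":115,"tz":130,"wx":0,"wy":0,"wz":0,"claw":20}]'; python3 go.py '[(.4865,.3725,.0175)]'
```

```text
time: 5.05
tool_pos: [0.4865, 0.372, 0.0315]
eef_rot: [[-0.993, 0.116, 0.002], [0.116, 0.993, -0.001], [-0.002, -0.001, -1.0]]
ft_force: [0.0, 0.5, -0.6]
opening: 0.0344
t 5.05 p [0.4865 0.372  0.0315] F [ 0.04  0.52 -0.62] op 0.0344 yaw(tool y) 83.31 j [37. 31. -4. 55. -0. 44.]
-> [ 0.1  0.5 14. ] w [-0.06  0.1   0.11]
```

```bash

python3 -m creep '[{"tx":0,"ty":0,"tz":6,"wx":0,"wy":0,"wz":0,"claw":20},{"tx":0,"ty":0,"tz":10,"wx":0,"wy":0,"wz":0,"claw":20},{"tx":0,"ty":0,"tz":12,"wx":0,"wy":0,"wz":0,"claw":20},{"tx":0,"ty":0,"tz":13,"wx":0,"wy":0,"wz":0,"claw":20},{"tx":0,"ty":0,"tz":14,"wx":0,"wy":0,"wz":0,"claw":20},{"tx":0,"ty":0,"tz":15,"wx":0,"wy":0,"wz":0,"claw":20},{"tx":0,"ty":0,"tz":15,"wx":0,"wy":0,"wz":0,"claw":20},{"tx":0,"ty":0,"tz":15,"wx":0,"wy":0,"wz":0,"claw":20}]'
python3 - <<'E'
from rig import camera
from h import *
c=camera("side"); crop(c,"s3.png",120,80,320,230,4); 
E
```

```text
time: 5.85
tool_pos: [0.4868, 0.3721, 0.0179]
eef_rot: [[-0.993, 0.116, 0.003], [0.116, 0.993, -0.001], [-0.003, -0.0, -1.0]]
ft_force: [-6.2, -5.4, 17.3]
opening: 0.0345
```

View pics/s3.png

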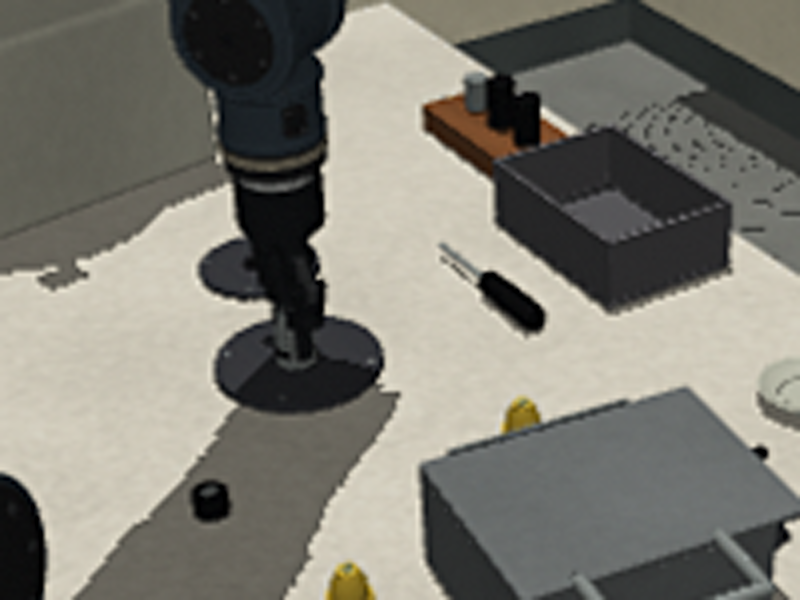

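It is standing on the plate at (295,355) with contact force. Relax slightly, open and lift away.

```bash

python3 -m creep '[{"tx":0,"ty":0,"tz":-0.8,"wx":0,"wy":0,"wz":0,"claw":20},{"tx":0,"ty":0,"tz":-0.8,"wx":0,"wy":0,"wz":0,"claw":50},{"tx":0,"ty":0,"tz":-0.8,"wx":0,"wy":0,"wz":0,"claw":65},{"tx":0,"ty":0,"tz":-0.8,"wx":0,"wy":0,"wz":0,"claw":80},{"tx":0,"ty":0,"tz":-0.8,"wx":0,"wy":0,"wz":0,"claw":95},{"tx":0,"ty":0,"tz":-5,"wx":0,"wy":0,"wz":0,"claw":95},{"tx":0,"ty":0,"tz":-25,"wx":0,"wy":0,"wz":0,"claw":95},{"tx":0,"ty":0,"tz":-65,"wx":0,"wy":0,"wz":0,"claw":95}]'; python3 go.py '[(.5433,-.1372,.16),(.5433,-.1372,.0690)]'
python3 -m creep '[{"tx":0,"ty":0,"tz":-40,"wx":0,"wy":0,"wz":0,"claw":95},{"tx":-8,"ty":-20,"tz":-75,"wx":0,"wy":0,"wz":0,"claw":95},{"tx":-16,"ty":-50,"tz":-80,"wx":0,"wy":0,"wz":0,"claw":95},{"tx":-24,"ty":-90,"tz":-80,"wx":0,"wy":0,"wz":0,"claw":95},{"tx":-30,"ty":-130,"tz":-80,"wx":0,"wy":0,"wz":0,"claw":95},{"tx":-36,"ty":-170,"tz":-80,"wx":0,"wy":0,"wz":0,"claw":95},{"tx":-40,"ty":-210,"tz":-80,"wx":0,"wy":0,"wz":0,"claw":95},{"tx":-46,"ty":-250,"tz":-80,"wx":0,"wy":0,"wz":0,"claw":95}]'; python3 go.py '[(.513,-.174,.16)]'
python3 - <<'E'
from rig import camera
from h import *
c=camera("side"); crop(c,"s4.png",120,80,320,230,4); 
P=cloud(c); m=(P[...,2]>.018)&(np.hypot(P[...,0]-.4865,P[...,1]-.3725)<.05); q=P[m]; print(q.mean(0),q.max(0),m.sum())
E
```

```text
time: 6.7
tool_pos: [0.4851, 0.3709, 0.0813]
eef_rot: [[-0.993, 0.116, -0.001], [0.116, 0.993, -0.004], [0.001, -0.004, -1.0]]
ft_force: [-0.1, 0.2, 0.3]
opening: 0.0813
t 6.7 p [0.4851 0.3709 0.0813] F [-0.06  0.21  0.32] op 0.0813 yaw(tool y) 83.31 j [37. 29.  0. 61. -0. 44.]
-> [-117.  -498.2  -77. ] -> [-117.  -497.9   14. ] w [-0.22 -0.06  0.11]
time: 7.5
tool_pos: [0.5015, 0.1161, 0.1626]
eef_rot: [[-0.993, 0.116, -0.001], [0.116, 0.993, -0.003], [0.0, -0.004, -1.0]]
ft_force: [1.0, 0.8, -0.0]
opening: 0.0814
t 7.5 p [0.5015 0.1161 0.1626] F [ 1.04  0.8  -0.05] op 0.0814 yaw(tool y) 83.32 j [13. 15. -8. 67. -0. 20.]
-> [ -45.2 -286.8    3.6] w [-0.2  -0.03  0.12]
[0.48122052 0.36461973 0.0446465 ] [0.50297499 0.38606019 0.07367178] 145
```

View pics/s4.png

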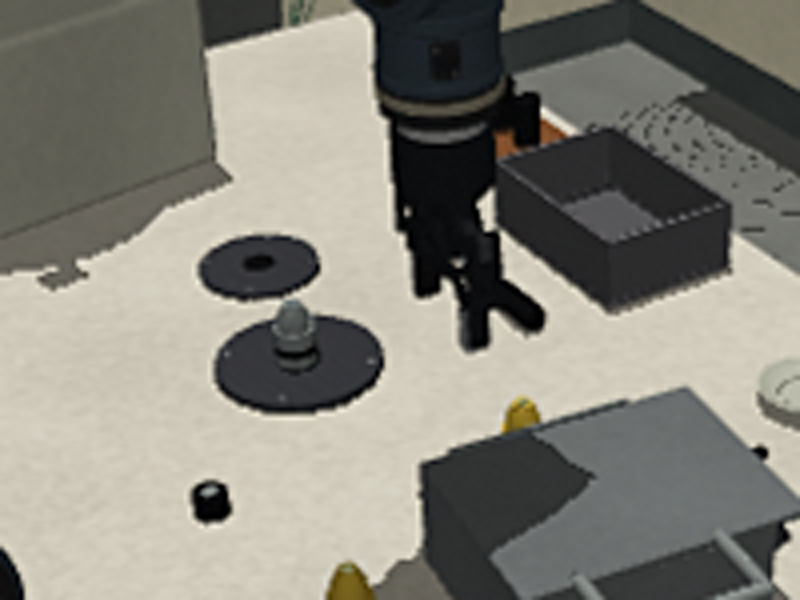

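The objective stands upright on the plate at (295,340), and the lid is clear. Now to the handle.

```bash

python3 -m creep '[{"tx":-3,"ty":-20,"tz":0,"wx":0,"wy":0,"wz":0,"claw":60},{"tx":-10,"ty":-60,"tz":0,"wx":0,"wy":0,"wz":0,"claw":60},{"tx":-16,"ty":-104,"tz":0,"wx":0,"wy":0,"wz":0,"claw":60},{"tx":-23,"ty":-148,"tz":0,"wx":0,"wy":0,"wz":0,"claw":60},{"tx":-30,"ty":-192,"tz":0,"wx":0,"wy":0,"wz":0,"claw":60},{"tx":-37,"ty":-236,"tz":0,"wx":0,"wy":0,"wz":0,"claw":60},{"tx":-43,"ty":-272,"tz":0,"wx":0,"wy":0,"wz":0,"claw":60},{"tx":-45,"ty":-287,"tz":3,"wx":0,"wy":0,"wz":0,"claw":60}]'; python3 go.py '[(.5133,-.1747,.0695)]'
python3 - <<'E'
from rig import camera
from h import *
c=camera("side"); crop(c,"s5.png",180,120,380,270,4); c=camera("top"); crop(c,"t5.png",230,130,350,230,6)
E
```

```text
time: 8.35
tool_pos: [0.5122, -0.182, 0.1617]
eef_rot: [[-0.993, 0.121, -0.0], [0.121, 0.993, -0.006], [-0.001, -0.006, -1.0]]
ft_force: [0.1, 0.8, 0.9]
opening: 0.0509
t 8.35 p [ 0.5122 -0.182   0.1617] F [0.11 0.84 0.89] op 0.0509 yaw(tool y) 83.03 j [-19.  18.  -4.  68.  -0. -12.]
-> [-0.2  7.9 92.2] w [-0.36  0.03 -0.17]
```

View pics/s5.png

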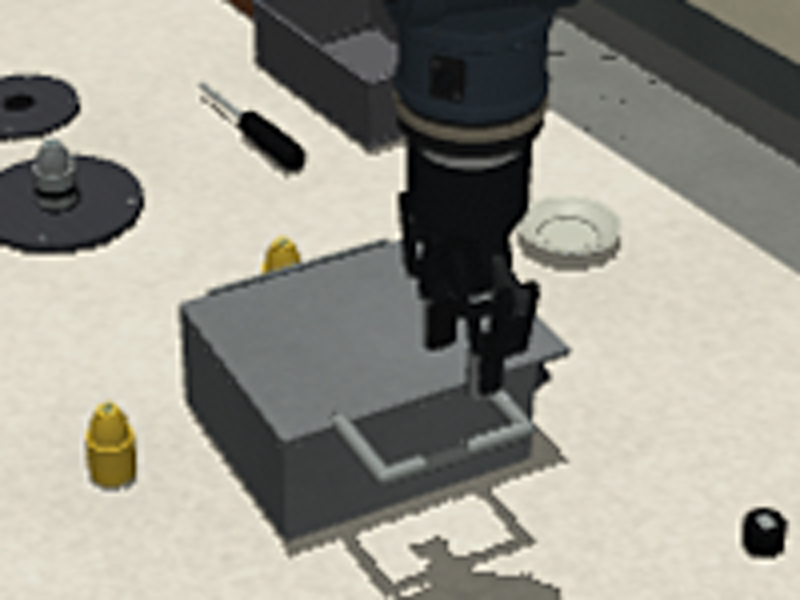

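View pics/t5.png

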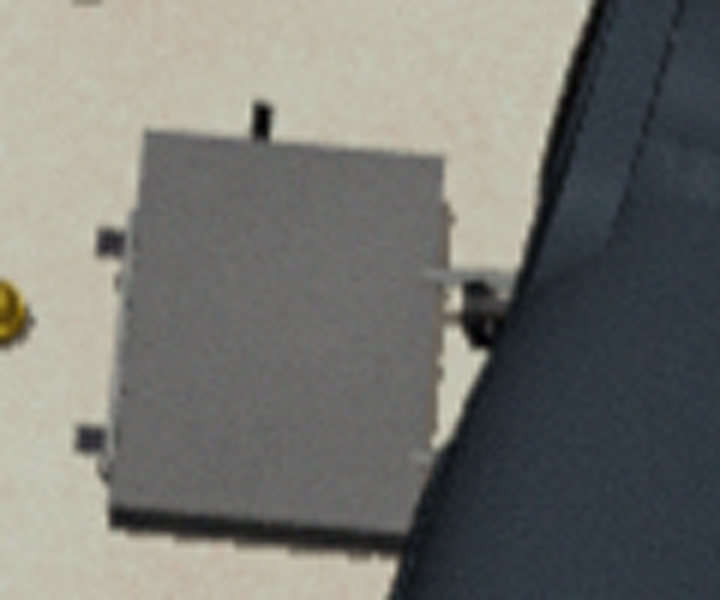

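The jaws straddle the bar (mid-bar around side-crop 430,462). Shift +7 mm in tool y, descend and pinch.

```bash

python3 -m creep '[{"tx":0,"ty":4,"tz":15,"wx":0,"wy":0,"wz":0,"claw":60},{"tx":0,"ty":7.5,"tz":38,"wx":0,"wy":0,"wz":0,"claw":60},{"tx":0,"ty":7.5,"tz":62,"wx":0,"wy":0,"wz":0,"claw":60},{"tx":0,"ty":7.5,"tz":80,"wx":0,"wy":0,"wz":0,"claw":60},{"tx":0,"ty":7.5,"tz":90,"wx":0,"wy":0,"wz":0,"claw":60},{"tx":0,"ty":7.5,"tz":92,"wx":0,"wy":0,"wz":0,"claw":60},{"tx":0,"ty":7.5,"tz":92,"wx":0,"wy":0,"wz":0,"claw":40},{"tx":0,"ty":7.5,"tz":92,"wx":0,"wy":0,"wz":0,"claw":25}]'; python3 go.py '[(.5133,-.1747,.0695)]'
python3 -m creep '[{"tx":0,"ty":0,"tz":0,"wx":0,"wy":0,"wz":0,"claw":18},{"tx":0,"ty":0,"tz":0,"wx":0,"wy":0,"wz":0,"claw":12},{"tx":0,"ty":0,"tz":0,"wx":0,"wy":0,"wz":0,"claw":5},{"tx":0,"ty":0,"tz":0,"wx":0,"wy":0,"wz":0,"claw":0},{"tx":0,"ty":0,"tz":0,"wx":0,"wy":0,"wz":0,"claw":0},{"tx":0,"ty":0,"tz":0,"wx":0,"wy":0,"wz":0,"claw":0},{"tx":0,"ty":0,"tz":0,"wx":0,"wy":0,"wz":0,"claw":0},{"tx":0,"ty":0,"tz":0,"wx":0,"wy":0,"wz":0,"claw":0}]'; python3 go.py '[(.5133,-.1747,.0695)]'
python3 -c "
import numpy as np
for th in np.arange(0,1.81,.1): print(round(th,2),np.round([240*(1-np.cos(th))+3*np.sin(th),-(240*np.sin(th)+3*(np.cos(th)-1))],1))"
```

```text
time: 9.25
tool_pos: [0.5132, -0.1735, 0.0699]
eef_rot: [[-0.993, 0.121, -0.0], [0.121, 0.993, -0.006], [-0.001, -0.006, -1.0]]
ft_force: [0.7, 0.1, 0.1]
opening: 0.0228
t 9.25 p [ 0.5132 -0.1735  0.0699] F [0.73 0.13 0.08] op 0.0228 yaw(tool y) 83.04 j [-18.  22. -13.  55.  -0. -12.]
-> [-0.2 -1.2  0.4] w [-0.34  0.03 -0.16]
time: 10.05
tool_pos: [0.5137, -0.1747, 0.0709]
eef_rot: [[-0.993, 0.122, 0.001], [0.122, 0.993, -0.008], [-0.002, -0.008, -1.0]]
ft_force: [-2.4, -7.2, 5.0]
opening: 0.0101
t 10.05 p [ 0.5137 -0.1747  0.0709] F [-2.38 -7.22  5.02] op 0.0101 yaw(tool y) 83.0 j [-19.  22. -13.  55.  -0. -12.]
-> [ 0.4 -0.   1.4] w [-0.46  0.11 -0.2 ]
0.0 [ 0. -0.]
0.1 [  1.5 -23.9]
0.2 [  5.4 -47.6]
0.3 [ 11.6 -70.8]
0.4 [ 20.1 -93.2]
0.5 [  30.8 -114.7]
0.6 [  43.6 -135. ]
0.7 [  58.4 -153.9]
0.8 [  74.9 -171.3]
0.9 [  93.2 -186.9]
1.0 [ 112.9 -200.6]
1.1 [ 133.8 -212.3]
1.2 [ 155.8 -221.8]
1.3 [ 178.7 -229.1]
1.4 [ 202.2 -234. ]
1.5 [ 226.  -236.6]
1.6 [ 250.  -236.8]
1.7 [ 273.9 -234.6]
1.8 [ 297.5 -230. ]
```

```bash
cat > arc.py <<'E'
import sys,numpy as np
from rig import telemetry
s=telemetry.state(); p=np.array(s["tool_pos"]); R=np.array(s["eef_rot"])
B=np.array(eval(sys.argv[2])) if len(sys.argv)>2 else np.array([.5137,-.1747,.0709])
Y=np.array([.1177,.993,0])
print("t",round(s["time"],2),"p",np.round(p,4),"F",np.round(s["ft_force"],1),"op",round(s["opening"],4))
y=(p-B)@Y*1000; z=(p-B)[2]*1000
# estimate current theta
ths=np.linspace(-.1,1.9,2001); f=lambda t:(240*(1-np.cos(t))+3*np.sin(t),240*np.sin(t)+3*(np.cos(t)-1))
d=np.hypot(f(ths)[0]-y,f(ths)[1]-z); print("theta now",ths[d.argmin()],"off",round(d.min(),2))
for t in eval(sys.argv[1]):
    a,b=f(t); q=B+Y*a/1000+[0,0,b/1000]; print(round(t,2),np.round(1000*R.T@(q-p),1))
E
python3 arc.py 'np.arange(.05,.8,.05)'
```

```text
t 10.05 p [ 0.5137 -0.1747  0.0709] F [-2.4 -7.2  5. ] op 0.0101
theta now 0.0 off 0.04
0.05 [ -0.1   0.4 -12. ]
0.1 [ -0.1   1.3 -24. ]
0.15 [ -0.1   2.9 -35.9]
0.2 [ -0.1   5.  -47.7]
0.25 [ -0.1   7.7 -59.4]
0.3 [ -0.1  11.1 -70.9]
0.35 [ -0.1  14.9 -82.3]
0.4 [ -0.1  19.4 -93.4]
0.45 [-1.000e-01  2.440e+01 -1.043e+02]
0.5 [-1.00e-01  2.99e+01 -1.15e+02]
0.55 [-1.000e-01  3.600e+01 -1.253e+02]
0.6 [-1.000e-01  4.250e+01 -1.354e+02]
0.65 [-1.000e-01  4.960e+01 -1.451e+02]
0.7 [-1.000e-01  5.710e+01 -1.544e+02]
0.75 [-1.000e-01  6.510e+01 -1.634e+02]
```

```bash

python3 -m creep '[{"tx":0,"ty":0.1,"tz":-5,"wx":0,"wy":0,"wz":0,"claw":0},{"tx":0,"ty":0.4,"tz":-12,"wx":0,"wy":0,"wz":0,"claw":0},{"tx":0,"ty":1.3,"tz":-24,"wx":0,"wy":0,"wz":0,"claw":0},{"tx":0,"ty":2.9,"tz":-35.9,"wx":0,"wy":0,"wz":0,"claw":0},{"tx":0,"ty":5,"tz":-47.7,"wx":0,"wy":0,"wz":0,"claw":0},{"tx":0,"ty":7.7,"tz":-59.4,"wx":0,"wy":0,"wz":0,"claw":0},{"tx":0,"ty":11.1,"tz":-70.9,"wx":0,"wy":0,"wz":0,"claw":0},{"tx":0,"ty":14.9,"tz":-82.3,"wx":0,"wy":0,"wz":0,"claw":0}]';python3 arc.py 'np.arange(.35,1.2,.05)'
python3 - <<'E'
from rig import camera
from h import *
c=camera("side"); crop(c,"s6.png",180,80,380,270,3)
E
```

```text
time: 10.85
tool_pos: [0.5154, -0.1595, 0.1543]
eef_rot: [[-0.993, 0.122, 0.001], [0.122, 0.992, -0.009], [-0.002, -0.009, -1.0]]
ft_force: [-0.3, -7.8, 0.0]
opening: 0.0099
t 10.85 p [ 0.5154 -0.1595  0.1543] F [-0.3 -7.8  0. ] op 0.0099
theta now 0.355 off 0.7
0.35 [-0.1  0.3  1.3]
0.4 [-0.1  4.7 -9.8]
0.45 [ -0.1   9.7 -20.8]
0.5 [ -0.1  15.2 -31.4]
0.55 [ -0.1  21.2 -41.8]
0.6 [ -0.1  27.8 -51.8]
0.65 [ -0.1  34.9 -61.5]
0.7 [ -0.1  42.4 -70.9]
0.75 [ -0.1  50.4 -79.8]
0.8 [ -0.   58.8 -88.4]
0.85 [ -0.   67.6 -96.5]
0.9 [   0.    76.9 -104.2]
0.95 [   0.    86.5 -111.3]
1.0 [ 1.00e-01  9.64e+01 -1.18e+02]
1.05 [ 1.000e-01  1.067e+02 -1.242e+02]
1.1 [ 1.000e-01  1.173e+02 -1.299e+02]
1.15 [   0.2  128.1 -135.1]
```

View pics/s6.png

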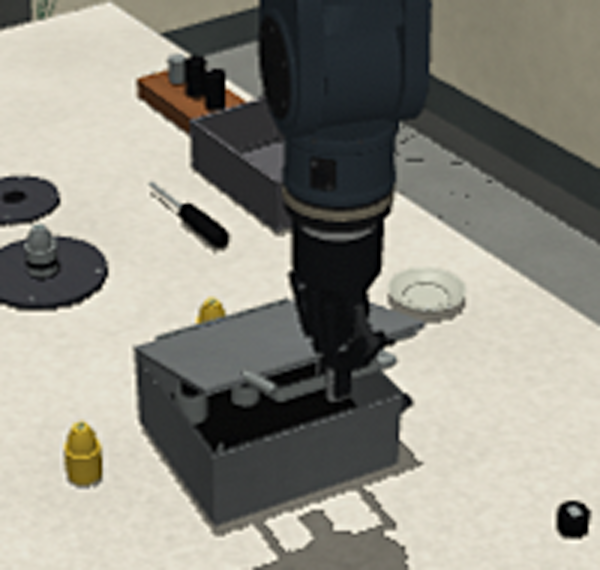

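The lid is lifting at about 0.35 rad, with the bar held at (340,375) and small forces. Continue along the arc.

```bash

python3 -m creep '[{"tx":0,"ty":4.7,"tz":-9.8,"wx":0,"wy":0,"wz":0,"claw":0},{"tx":0,"ty":15.2,"tz":-31.4,"wx":0,"wy":0,"wz":0,"claw":0},{"tx":0,"ty":27.8,"tz":-51.8,"wx":0,"wy":0,"wz":0,"claw":0},{"tx":0,"ty":42.4,"tz":-70.9,"wx":0,"wy":0,"wz":0,"claw":0},{"tx":0,"ty":58.8,"tz":-88.4,"wx":0,"wy":0,"wz":0,"claw":0},{"tx":0,"ty":76.9,"tz":-104.2,"wx":0,"wy":0,"wz":0,"claw":0},{"tx":0,"ty":96.4,"tz":-118,"wx":0,"wy":0,"wz":0,"claw":0},{"tx":0,"ty":106.7,"tz":-124.2,"wx":0,"wy":0,"wz":0,"claw":0}]';python3 arc.py 'np.arange(1,1.81,.05)'
```

```text
time: 11.7
tool_pos: [0.5284, -0.0512, 0.2821]
eef_rot: [[-0.993, 0.122, 0.005], [0.121, 0.993, -0.011], [-0.006, -0.01, -1.0]]
ft_force: [-6.0, 2.5, -4.9]
opening: 0.0096
t 11.7 p [ 0.5284 -0.0512  0.2821] F [-6.   2.5 -4.9] op 0.0096
theta now 1.063 off 3.43
1.0 [  0.1 -11.4  10.8]
1.05 [ 0.1 -1.1  4.6]
1.1 [ 0.1  9.4 -1.1]
1.15 [ 0.1 20.3 -6.3]
1.2 [  0.1  31.4 -10.9]
1.25 [  0.1  42.7 -14.9]
1.3 [  0.2  54.1 -18.4]
1.35 [  0.2  65.8 -21.3]
1.4 [  0.2  77.6 -23.6]
1.45 [  0.3  89.4 -25.3]
1.5 [  0.3 101.4 -26.4]
1.55 [  0.3 113.4 -27. ]
1.6 [  0.4 125.4 -26.9]
1.65 [  0.4 137.4 -26.2]
1.7 [  0.5 149.3 -24.9]
1.75 [  0.6 161.1 -23.1]
1.8 [  0.6 172.9 -20.6]
```

```bash

python3 -m creep '[{"tx":0,"ty":9.4,"tz":-4,"wx":0,"wy":0,"wz":0,"claw":0},{"tx":0,"ty":31.4,"tz":-13.5,"wx":0,"wy":0,"wz":0,"claw":0},{"tx":0,"ty":54,"tz":-20.5,"wx":0,"wy":0,"wz":0,"claw":0},{"tx":0,"ty":77.6,"tz":-25,"wx":0,"wy":0,"wz":0,"claw":0},{"tx":0,"ty":101.4,"tz":-27.5,"wx":0,"wy":0,"wz":0,"claw":0},{"tx":0,"ty":125.4,"tz":-27.5,"wx":0,"wy":0,"wz":0,"claw":0},{"tx":0,"ty":143,"tz":-26,"wx":0,"wy":0,"wz":0,"claw":0},{"tx":0,"ty":155,"tz":-25,"wx":0,"wy":0,"wz":0,"claw":0}]';python3 arc.py 'np.arange(1.65,1.81,.05)'
python3 - <<'E'
from rig import camera
from h import *
c=camera("side"); crop(c,"s7.png",150,30,380,270,2.5)
E
```

```text
time: 12.5
tool_pos: [0.5469, 0.1044, 0.3059]
eef_rot: [[-0.993, 0.12, 0.005], [0.12, 0.993, -0.011], [-0.006, -0.01, -1.0]]
ft_force: [-3.9, 2.6, 14.8]
opening: 0.0097
t 12.5 p [0.5469 0.1044 0.3059] F [-3.9  2.6 14.8] op 0.0097
theta now 1.7289999999999999 off 1.53
1.65 [  0.1 -19.1  -0.8]
1.7 [ 0.1 -7.2  0.5]
1.75 [0.2 4.7 2.4]
1.8 [ 0.2 16.4  4.8]
```

View pics/s7.png

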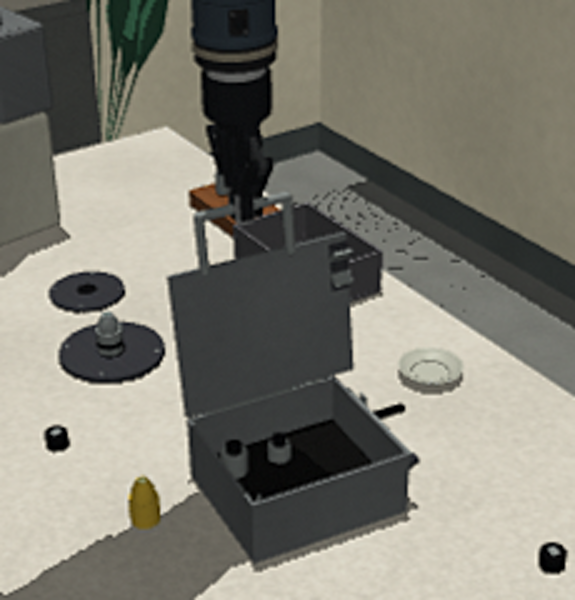

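Lid past upright (bar at 245,205). Go to ~1.79, open, rise.

```bash

python3 -m creep '[{"tx":0,"ty":5,"tz":2,"wx":0,"wy":0,"wz":0,"claw":0},{"tx":0,"ty":10,"tz":3,"wx":0,"wy":0,"wz":0,"claw":0},{"tx":0,"ty":14,"tz":4,"wx":0,"wy":0,"wz":0,"claw":0},{"tx":0,"ty":14,"tz":4,"wx":0,"wy":0,"wz":0,"claw":0},{"tx":0,"ty":14,"tz":4,"wx":0,"wy":0,"wz":0,"claw":20},{"tx":0,"ty":14,"tz":4,"wx":0,"wy":0,"wz":0,"claw":40},{"tx":0,"ty":14,"tz":4,"wx":0,"wy":0,"wz":0,"claw":60},{"tx":0,"ty":14,"tz":4,"wx":0,"wy":0,"wz":0,"claw":60}]';python3 arc.py '[1.8]'
python3 -m creep '[{"tx":0,"ty":0,"tz":-5,"wx":0,"wy":0,"wz":0,"claw":60},{"tx":0,"ty":0,"tz":-20,"wx":0,"wy":0,"wz":0,"claw":60},{"tx":0,"ty":0,"tz":-40,"wx":0,"wy":0,"wz":0,"claw":60},{"tx":0,"ty":0,"tz":-60,"wx":0,"wy":0,"wz":0,"claw":60},{"tx":0,"ty":0,"tz":-70,"wx":0,"wy":0,"wz":0,"claw":60},{"tx":0,"ty":0,"tz":-75,"wx":0,"wy":0,"wz":0,"claw":60},{"tx":0,"ty":0,"tz":-75,"wx":0,"wy":0,"wz":0,"claw":60},{"tx":0,"ty":0,"tz":-75,"wx":0,"wy":0,"wz":0,"claw":60}]';python3 arc.py '[1.8]'
python3 - <<'E'
from rig import camera
from h import *
c=camera("side"); np.savez("side8.npz",**c); crop(c,"s8.png",150,30,380,270,2.5); P=cloud(c)
c=camera("top"); np.savez("top8.npz",**c);crop(c,"t8.png",180,100,340,240,5)
E
```

```text
time: 13.35
tool_pos: [0.5486, 0.1195, 0.3017]
eef_rot: [[-0.993, 0.12, 0.005], [0.12, 0.993, -0.009], [-0.006, -0.009, -1.0]]
ft_force: [0.2, 0.4, 0.6]
opening: 0.0512
t 13.35 p [0.5486 0.1195 0.3017] F [0.2 0.4 0.6] op 0.0512
theta now 1.794 off 0.47
1.8 [0.  1.2 0.8]
time: 14.15
tool_pos: [0.5482, 0.1202, 0.3762]
eef_rot: [[-0.993, 0.12, 0.004], [0.12, 0.993, -0.009], [-0.005, -0.009, -1.0]]
ft_force: [0.8, -0.2, 0.6]
opening: 0.0514
t 14.15 p [0.5482 0.1202 0.3762] F [ 0.8 -0.2  0.6] op 0.0514
theta now 1.7409999999999999 off 73.48
1.8 [-0.   1.2 75.2]
```

View pics/s8.png

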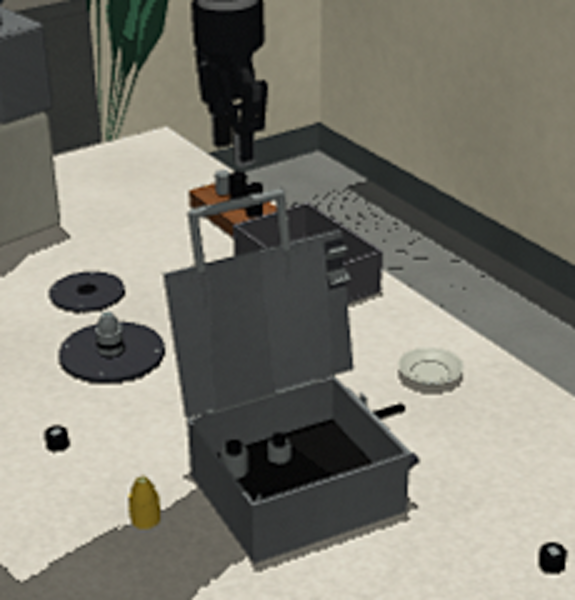

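View pics/t8.png

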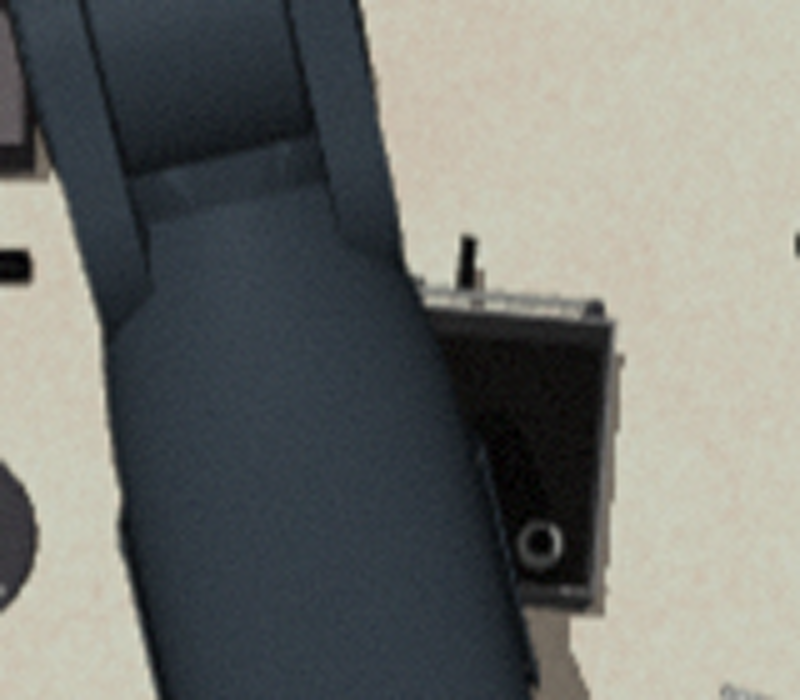

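The lid rests back on its stop with the gripper clear. The rod pin is visible at side crop (388,411) and top crop (468,262). I check my predicted pin position against both pictures.

```bash
cat > chest.py <<'E'
import numpy as np
O=np.array([.5307,-.0257,0]); X=np.array([.9931,-.1177,0]); Y=np.array([.1177,.9931,0])
def W(x,y,z): return O+X*x/1000+Y*y/1000+np.array([0,0,z/1000])
E
python3 - <<'E'
from h import *; from chest import W
for n,x0,y0,f in(("side8",150,30,2.5),("top8",180,100,5)):
    c=dict(np.load(n+".npz"))
    for q in((121,20,62),(141,20,62),(161,20,62),(-100,-90,85),(100,-90,85)):
        p=px(c,W(*q))[0]; print(n,q,W(*q).round(4),p.round(1),((p-[x0,y0])*f).round(0))
    P=cloud(c); col=c["color"].max(-1); q0=W(150,20,62)
    m=(np.linalg.norm(P-q0,axis=-1)<.03)&(P[...,2]>.045)&(col<70); print(m.sum(),P[m].mean(0))
E
python3 go.py '[(.6731,-.0224,.376),(.6731,-.0224,.15)]'
```

```text
side8 (121, 20, 62) [ 0.6532 -0.0201  0.062 ] [299.8 196.8] [375. 417.]
side8 (141, 20, 62) [ 0.6731 -0.0224  0.062 ] [305.5 195. ] [389. 413.]
side8 (161, 20, 62) [ 0.6929 -0.0248  0.062 ] [311.1 193.3] [403. 408.]
side8 (-100, -90, 85) [ 0.4208 -0.1033  0.085 ] [249.8 233. ] [249. 507.]
side8 (100, -90, 85) [ 0.6194 -0.1268  0.085 ] [313.3 212.3] [408. 456.]
34 [ 0.67190725 -0.02371773  0.06704066]
top8 (121, 20, 62) [ 0.6532 -0.0201  0.062 ] [272.4 157.4] [462. 287.]
top8 (141, 20, 62) [ 0.6731 -0.0224  0.062 ] [272.9 152.1] [465. 261.]
top8 (161, 20, 62) [ 0.6929 -0.0248  0.062 ] [273.4 146.9] [467. 234.]
top8 (-100, -90, 85) [ 0.4208 -0.1033  0.085 ] [298.8 219.6] [594. 598.]
top8 (100, -90, 85) [ 0.6194 -0.1268  0.085 ] [303.  164.1] [615. 321.]
27 [ 0.67027437 -0.02296616  0.06524046]
t 14.25 p [0.5481 0.1201 0.3761] F [ 0.32 -0.24 -0.13] op 0.0511 yaw(tool y) 83.11 j [ 13.  23.  34. 101.  -1.  20.]
-> [-141.2 -126.5    2. ] -> [-140.1 -124.5  227.9] w [-0.52  0.28 -0.09]
```

Prediction matches the pictures within a pixel. Move over the pin.

```bash

python3 -m creep '[{"tx":-15,"ty":-20,"tz":0,"wx":0,"wy":0,"wz":0,"claw":60},{"tx":-40,"ty":-50,"tz":0,"wx":-0.2,"wy":0.1,"wz":0,"claw":60},{"tx":-70,"ty":-80,"tz":2,"wx":-0.4,"wy":0.2,"wz":0,"claw":60},{"tx":-100,"ty":-108,"tz":10,"wx":-0.5,"wy":0.3,"wz":0,"claw":60},{"tx":-125,"ty":-122,"tz":35,"wx":-0.5,"wy":0.3,"wz":0,"claw":60},{"tx":-138,"ty":-125,"tz":70,"wx":-0.5,"wy":0.3,"wz":0,"claw":60},{"tx":-140,"ty":-125,"tz":110,"wx":-0.5,"wy":0.3,"wz":0,"claw":60},{"tx":-140,"ty":-125,"tz":150,"wx":-0.5,"wy":0.3,"wz":0,"claw":60}]';python3 go.py '[(.6731,-.0224,.1),(.6731,-.0224,.043)]'
```

```text
time: 15.05
tool_pos: [0.6725, -0.0226, 0.2253]
eef_rot: [[-0.993, 0.121, -0.001], [0.121, 0.993, -0.0], [0.001, -0.0, -1.0]]
ft_force: [1.1, -0.2, 0.0]
opening: 0.0514
t 15.05 p [ 0.6725 -0.0226  0.2253] F [ 1.07 -0.24  0.01] op 0.0514 yaw(tool y) 83.07 j [-2. 35. 31. 86. -0.  5.]
-> [ -0.7   0.3 125.3] -> [ -0.8   0.4 182.3] w [-0.02 -0.07 -0.13]
```

```bash

python3 -m creep '[{"tx":-1,"ty":0,"tz":20,"wx":0,"wy":0,"wz":0,"claw":60},{"tx":-1,"ty":0,"tz":50,"wx":0,"wy":0,"wz":0,"claw":60},{"tx":-1,"ty":0,"tz":80,"wx":0,"wy":0,"wz":0,"claw":60},{"tx":-1,"ty":0,"tz":105,"wx":0,"wy":0,"wz":0,"claw":60},{"tx":-1,"ty":0,"tz":120,"wx":0,"wy":0,"wz":0,"claw":60},{"tx":-1,"ty":0,"tz":125,"wx":0,"wy":0,"wz":0,"claw":60},{"tx":-1,"ty":0,"tz":125,"wx":0,"wy":0,"wz":0,"claw":60},{"tx":-1,"ty":0,"tz":125,"wx":0,"wy":0,"wz":0,"claw":60}]';python3 go.py '[(.6731,-.0224,.043)]'
python3 - <<'E'
from rig import camera
from h import *
c=camera("side"); crop(c,"s9.png",220,80,370,230,4)
E
```

```text
time: 15.85
tool_pos: [0.6737, -0.0228, 0.1012]
eef_rot: [[-0.993, 0.121, -0.0], [0.121, 0.993, -0.0], [0.0, -0.0, -1.0]]
ft_force: [0.4, -0.0, -0.1]
opening: 0.0513
t 15.85 p [ 0.6737 -0.0228  0.1012] F [ 0.41 -0.03 -0.1 ] op 0.0513 yaw(tool y) 83.07 j [-2. 36. 14. 69. -0.  5.]
-> [ 0.6  0.3 58.2] w [-0.01 -0.01 -0.13]
```

View pics/s9.png

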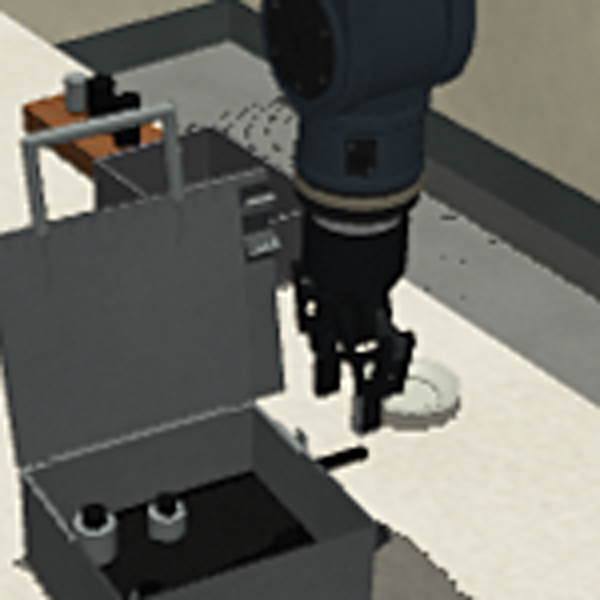

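The gripper is above the pin (340,458), clear of the lid. Descend and pinch.

```bash

python3 -m creep '[{"tx":0,"ty":0,"tz":15,"wx":0,"wy":0,"wz":0,"claw":60},{"tx":0,"ty":0,"tz":35,"wx":0,"wy":0,"wz":0,"claw":60},{"tx":0,"ty":0,"tz":50,"wx":0,"wy":0,"wz":0,"claw":60},{"tx":0,"ty":0,"tz":57,"wx":0,"wy":0,"wz":0,"claw":60},{"tx":0,"ty":0,"tz":58,"wx":0,"wy":0,"wz":0,"claw":60},{"tx":0,"ty":0,"tz":58,"wx":0,"wy":0,"wz":0,"claw":45},{"tx":0,"ty":0,"tz":58,"wx":0,"wy":0,"wz":0,"claw":30},{"tx":0,"ty":0,"tz":58,"wx":0,"wy":0,"wz":0,"claw":20}]'
python3 -m creep '[{"tx":0,"ty":0,"tz":0,"wx":0,"wy":0,"wz":0,"claw":12},{"tx":0,"ty":0,"tz":0,"wx":0,"wy":0,"wz":0,"claw":5},{"tx":0,"ty":0,"tz":0,"wx":0,"wy":0,"wz":0,"claw":0},{"tx":0,"ty":0,"tz":0,"wx":0,"wy":0,"wz":0,"claw":0},{"tx":0,"ty":0,"tz":0,"wx":0,"wy":0,"wz":0,"claw":0},{"tx":0,"ty":0,"tz":0,"wx":0,"wy":0,"wz":0,"claw":0},{"tx":0,"ty":0,"tz":0,"wx":0,"wy":0,"wz":0,"claw":0},{"tx":0,"ty":0,"tz":0,"wx":0,"wy":0,"wz":0,"claw":0}]';python3 go.py '[(.6731,-.0224,.043)]'
python3 -c "
import numpy as np
for t in np.arange(0,1.11,.1).tolist()+[1.05]: print(round(t,2),np.round([-95*(1-np.cos(t)),-95*np.sin(t)],1))"
```

```text
time: 16.7
tool_pos: [0.6744, -0.0228, 0.0443]
eef_rot: [[-0.993, 0.121, 0.001], [0.121, 0.993, -0.0], [-0.001, -0.0, -1.0]]
ft_force: [-0.5, -0.2, -0.3]
opening: 0.0171
time: 17.5
tool_pos: [0.6745, -0.0226, 0.0444]
eef_rot: [[-0.993, 0.121, 0.002], [0.121, 0.993, 0.0], [-0.002, 0.0, -1.0]]
ft_force: [-1.0, 5.0, 2.9]
opening: 0.0101
t 17.5 p [ 0.6745 -0.0226  0.0444] F [-0.99  5.04  2.95] op 0.0101 yaw(tool y) 83.08 j [-2. 38.  9. 62.  0.  5.]
-> [1.4 0.  1.4] w [ 0.02  0.1  -0.12]
0.0 [-0. -0.]
0.1 [-0.5 -9.5]
0.2 [ -1.9 -18.9]
0.3 [ -4.2 -28.1]
0.4 [ -7.5 -37. ]
0.5 [-11.6 -45.5]
0.6 [-16.6 -53.6]
0.7 [-22.3 -61.2]
0.8 [-28.8 -68.1]
0.9 [-35.9 -74.4]
1.0 [-43.7 -79.9]
1.1 [-51.9 -84.7]
1.05 [-47.7 -82.4]
```

```bash

python3 -m creep '[{"tx":0,"ty":-0.2,"tz":-5,"wx":0,"wy":0,"wz":0,"claw":0},{"tx":0,"ty":-0.5,"tz":-9.5,"wx":0,"wy":0,"wz":0,"claw":0},{"tx":0,"ty":-1.9,"tz":-18.9,"wx":0,"wy":0,"wz":0,"claw":0},{"tx":0,"ty":-4.2,"tz":-28.1,"wx":0,"wy":0,"wz":0,"claw":0},{"tx":0,"ty":-7.5,"tz":-37,"wx":0,"wy":0,"wz":0,"claw":0},{"tx":0,"ty":-11.6,"tz":-45.5,"wx":0,"wy":0,"wz":0,"claw":0},{"tx":0,"ty":-16.6,"tz":-53.6,"wx":0,"wy":0,"wz":0,"claw":0},{"tx":0,"ty":-22.3,"tz":-61.2,"wx":0,"wy":0,"wz":0,"claw":0}]'
cat > rod.py <<'E'
import sys,numpy as np
from rig import telemetry
from chest import Y
s=telemetry.state(); p=np.array(s["tool_pos"]); R=np.array(s["eef_rot"]); B=np.array([.6745,-.0226,.0444])
y=(p-B)@Y*1000;z=(p-B)[2]*1000
print("rod est",np.arctan2(z,95+y),"radius",np.hypot(z,95+y),"F",np.round(s["ft_force"],1),"op",s["opening"])
for t in eval(sys.argv[1]):
    q=B-Y*.095*(1-np.cos(t))+[0,0,.095*np.sin(t)]; print(round(t,3),np.round(1000*R.T@(q-p),1))
E
python3 rod.py '[.75,.8,.85,.9,.95,1,1.05,1.07,1.1]'
python3 - <<'E'
from rig import camera
from h import *
c=camera("side"); crop(c,"s10.png",220,80,370,230,4)
E
```

```text
time: 18.3
tool_pos: [0.6722, -0.0431, 0.107]
eef_rot: [[-0.993, 0.119, 0.003], [0.119, 0.993, 0.003], [-0.003, 0.004, -1.0]]
ft_force: [-1.2, 15.4, 6.5]
opening: 0.0101
rod est 0.6992682311232433 radius 97.23045954445945 F [-1.2 15.4  6.5] op 0.010054442996221411
0.75 [ 0.1 -4.9 -2.2]
0.8 [ 0.  -8.2 -5.6]
0.85 [  0.  -11.7  -8.8]
0.9 [  0.  -15.3 -11.9]
0.95 [  0.  -19.1 -14.8]
1 [ -0.  -23.  -17.4]
1.05 [ -0.  -27.1 -19.9]
1.07 [ -0.  -28.7 -20.9]
1.1 [ -0.  -31.2 -22.2]
```

View pics/s10.png

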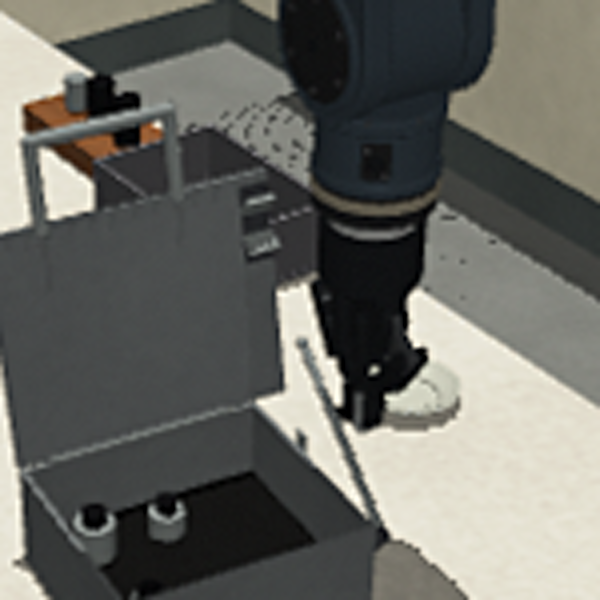

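The rod is up at about 0.7 rad, with its tip at (302,343) approaching the gripper body. Leaning the gripper 20° toward the handle side over the rest of the swing keeps the tip clear of the body.

```bash

python3 -m creep '[{"tx":0,"ty":-4,"tz":-2.2,"wx":-3,"wy":0,"wz":0,"claw":0},{"tx":0,"ty":-6.3,"tz":-5.7,"wx":-6,"wy":0,"wz":0,"claw":0},{"tx":0,"ty":-8.9,"tz":-9,"wx":-9,"wy":0,"wz":0,"claw":0},{"tx":0,"ty":-11.6,"tz":-12.3,"wx":-12,"wy":0,"wz":0,"claw":0},{"tx":0,"ty":-14.4,"tz":-15.4,"wx":-15,"wy":0,"wz":0,"claw":0},{"tx":0,"ty":-17.4,"tz":-18.3,"wx":-18,"wy":0,"wz":0,"claw":0},{"tx":0,"ty":-20.9,"tz":-21,"wx":-20,"wy":0,"wz":0,"claw":0},{"tx":0,"ty":-20.9,"tz":-21,"wx":-20,"wy":0,"wz":0,"claw":0}]'
python3 - <<'E'
from rig import camera,telemetry
from h import *; from chest import W,Y,O
s=telemetry.state(); R=np.array(s["eef_rot"]); g=np.array(s["tool_pos"])-.0176*R[:,2]
y=(g-O)@Y*1000; z=g[2]*1000; print("pin",y,z,"ang",np.arctan2(z-62,y+75),"r",np.hypot(z-62,y+75))
c=camera("side"); np.savez("side11.npz",**c); crop(c,"s11.png",220,80,370,230,4)
for t in(.95,1.0,1.05,1.1): print(t,((px(c,W(115,-75+155*np.cos(t),62+155*np.sin(t)))[0]-[220,80])*4).round(1))
print("piv",((px(c,W(115,-75,62))[0]-[220,80])*4).round(1))
E
```

```text
time: 19.15
tool_pos: [0.6698, -0.0646, 0.1308]
eef_rot: [[-0.993, 0.112, 0.046], [0.121, 0.93, 0.346], [-0.005, 0.349, -0.937]]
ft_force: [-4.3, 11.9, 14.6]
opening: 0.0097
pin -28.425573162552503 147.32496357112439 ang 1.071146725504857 r 97.20867576327976
0.95 [321.7 331.4]
1.0 [326.5 330.4]
1.05 [331.4 330. ]
1.1 [336.5 330.1]
piv [378.3 537.5]
```

View pics/s11.png

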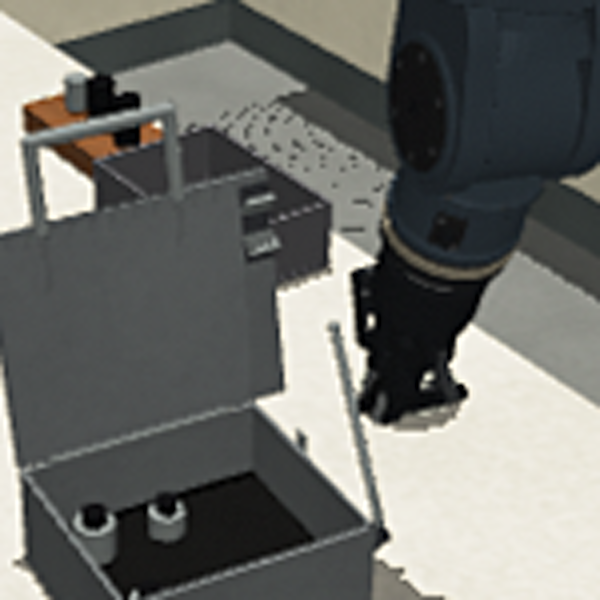

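Rod tip at (335,327), i.e. about 1.07–1.08 rad. Nudge it down slightly, release, and retreat along the tool axis.

```bash

python3 -m creep '[{"tx":0,"ty":0.8,"tz":0.8,"wx":0,"wy":0,"wz":0,"claw":0},{"tx":0,"ty":1.5,"tz":1.6,"wx":0,"wy":0,"wz":0,"claw":0},{"tx":0,"ty":1.5,"tz":1.6,"wx":0,"wy":0,"wz":0,"claw":0},{"tx":0,"ty":1.5,"tz":1.6,"wx":0,"wy":0,"wz":0,"claw":20},{"tx":0,"ty":1.5,"tz":1.6,"wx":0,"wy":0,"wz":0,"claw":35},{"tx":0,"ty":1.5,"tz":1.6,"wx":0,"wy":0,"wz":0,"claw":50},{"tx":0,"ty":1.5,"tz":1.6,"wx":0,"wy":0,"wz":0,"claw":50},{"tx":0,"ty":1.5,"tz":1.6,"wx":0,"wy":0,"wz":0,"claw":50}]'
python3 -m creep '[{"tx":0,"ty":0,"tz":-8,"wx":0,"wy":0,"wz":0,"claw":50},{"tx":0,"ty":0,"tz":-25,"wx":0,"wy":0,"wz":0,"claw":50},{"tx":0,"ty":0,"tz":-50,"wx":0,"wy":0,"wz":0,"claw":50},{"tx":0,"ty":0,"tz":-80,"wx":0,"wy":0,"wz":0,"claw":50},{"tx":0,"ty":0,"tz":-110,"wx":0,"wy":0,"wz":0,"claw":50},{"tx":0,"ty":0,"tz":-140,"wx":0,"wy":0,"wz":0,"claw":50},{"tx":0,"ty":0,"tz":-155,"wx":0,"wy":0,"wz":0,"claw":50},{"tx":0,"ty":0,"tz":-160,"wx":0,"wy":0,"wz":0,"claw":50}]'
python3 - <<'E'
from rig import camera,telemetry
from h import *; from chest import W,Y,O
c=camera("side"); np.savez("side12.npz",**c); crop(c,"s12.png",220,80,370,230,4)
c=camera("top"); np.savez("top12.npz",**c); crop(c,"t12.png",230,100,340,240,5)
for t in(.95,1.0,1.05,1.1): print(t,((px(c,W(115,-75+155*np.cos(t),62+155*np.sin(t)))[0]-[230,100])*5).round(1))
E
python3 go.py '[(.5486,.1207,.38)]'
```

```text
time: 20.0
tool_pos: [0.67, -0.0625, 0.1297]
eef_rot: [[-0.993, 0.111, 0.046], [0.12, 0.931, 0.345], [-0.005, 0.348, -0.938]]
ft_force: [-0.3, -0.6, 0.1]
opening: 0.0428
time: 20.8
tool_pos: [0.663, -0.1186, 0.2818]
eef_rot: [[-0.993, 0.111, 0.049], [0.121, 0.931, 0.344], [-0.007, 0.347, -0.938]]
ft_force: [0.8, -0.2, -0.8]
opening: 0.0428
0.95 [226.2 245. ]
1.0 [236.1 243.9]
1.05 [246.3 243.1]
1.1 [256.8 242.4]
t 20.9 p [ 0.6629 -0.118   0.2801] F [ 0.31 -0.4  -0.01] op 0.0425 yaw(tool y) 83.18 j [-19.  40.  44.  99.  20. -13.]
-> [141.7 244.2 -16.9] w [20.33  0.33 -0.08]
```

View pics/s12.png

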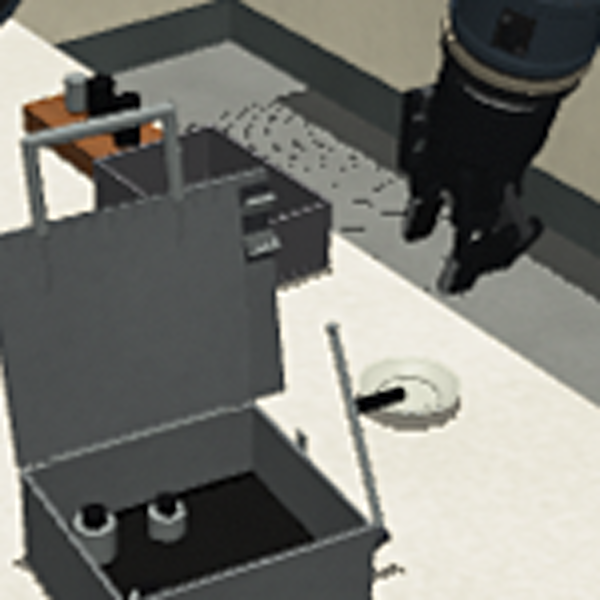

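View pics/t12.png

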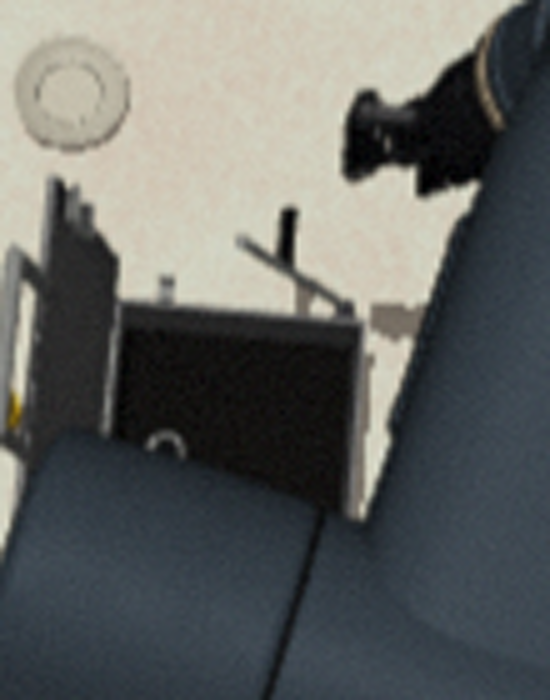

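Rod released and standing at about 1.04–1.05 rad (tip side 332,327; top 243,240). Return above the handle, taking out the tilt.

```bash

python3 -m creep '[{"tx":0,"ty":12,"tz":-32,"wx":2,"wy":0,"wz":0,"claw":60},{"tx":3,"ty":30,"tz":-74,"wx":5,"wy":0,"wz":0,"claw":60},{"tx":15,"ty":55,"tz":-94,"wx":8,"wy":0,"wz":0,"claw":60},{"tx":38,"ty":90,"tz":-82,"wx":11,"wy":0,"wz":0,"claw":60},{"tx":61,"ty":125,"tz":-69,"wx":14,"wy":0,"wz":0,"claw":60},{"tx":84,"ty":160,"tz":-57,"wx":17,"wy":0,"wz":0,"claw":60},{"tx":107,"ty":195,"tz":-45,"wx":19,"wy":0,"wz":0,"claw":60},{"tx":128,"ty":227,"tz":-34,"wx":20.3,"wy":0.3,"wz":0,"claw":60}]'
python3 go.py '[(.5486,.1207,.385),(.5486,.1207,.2995)]'
```

```text
time: 21.7
tool_pos: [0.5578, 0.0993, 0.3896]
eef_rot: [[-0.993, 0.119, -0.0], [0.119, 0.993, -0.001], [0.0, -0.001, -1.0]]
ft_force: [1.4, 0.7, -0.1]
opening: 0.0512
t 21.7 p [0.5578 0.0993 0.3896] F [ 1.43  0.66 -0.11] op 0.0512 yaw(tool y) 83.19 j [ 10.  24.  38. 104.  -0.  17.]
-> [11.6 20.1  4.6] -> [11.6 20.2 90.1] w [-0.05 -0.   -0.01]
```

```bash

python3 -m creep '[{"tx":8,"ty":12,"tz":2,"wx":0,"wy":0,"wz":0,"claw":60},{"tx":11,"ty":19,"tz":8,"wx":0,"wy":0,"wz":0,"claw":60},{"tx":11.5,"ty":20,"tz":25,"wx":0,"wy":0,"wz":0,"claw":60},{"tx":11.5,"ty":20,"tz":45,"wx":0,"wy":0,"wz":0,"claw":60},{"tx":11.5,"ty":20,"tz":65,"wx":0,"wy":0,"wz":0,"claw":60},{"tx":11.5,"ty":20,"tz":82,"wx":0,"wy":0,"wz":0,"claw":60},{"tx":11.5,"ty":20,"tz":89,"wx":0,"wy":0,"wz":0,"claw":60},{"tx":11.5,"ty":20,"tz":90,"wx":0,"wy":0,"wz":0,"claw":60}]'
python3 arc.py '[1.8]'
python3 - <<'E'
from rig import camera,telemetry
from h import *
c=camera("side"); crop(c,"s13.png",190,60,340,210,4)
E
```

```text
time: 22.5
tool_pos: [0.5484, 0.1199, 0.2984]
eef_rot: [[-0.993, 0.119, -0.002], [0.119, 0.993, -0.001], [0.002, -0.002, -1.0]]
ft_force: [-0.1, -1.0, -0.5]
opening: 0.0514
t 22.5 p [0.5484 0.1199 0.2984] F [-0.1 -1.  -0.5] op 0.0514
theta now 1.799 off 2.63
1.8 [-0.3  0.8 -2.5]
```

View pics/s13.png

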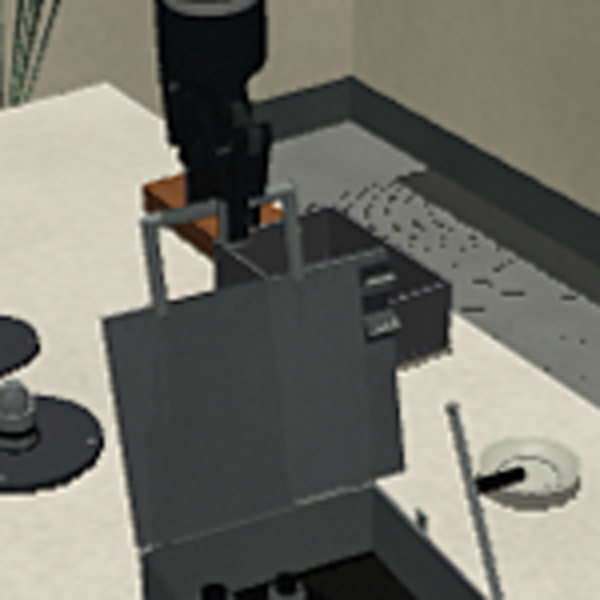

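The jaws straddle the bar at (235,205). Pinch.

```bash

python3 -m creep '[{"tx":0,"ty":0.8,"tz":0,"wx":0,"wy":0,"wz":0,"claw":40},{"tx":0,"ty":0.8,"tz":0,"wx":0,"wy":0,"wz":0,"claw":25},{"tx":0,"ty":0.8,"tz":0,"wx":0,"wy":0,"wz":0,"claw":15},{"tx":0,"ty":0.8,"tz":0,"wx":0,"wy":0,"wz":0,"claw":8},{"tx":0,"ty":0.8,"tz":0,"wx":0,"wy":0,"wz":0,"claw":0},{"tx":0,"ty":0.8,"tz":0,"wx":0,"wy":0,"wz":0,"claw":0},{"tx":0,"ty":0.8,"tz":0,"wx":0,"wy":0,"wz":0,"claw":0},{"tx":0,"ty":0.8,"tz":0,"wx":0,"wy":0,"wz":0,"claw":0}]'
python3 arc.py 'np.arange(1.75,.9,-.05)' '(.5137,-.1747,.0684)'
```

```text
time: 23.35
tool_pos: [0.549, 0.1207, 0.2998]
eef_rot: [[-0.993, 0.119, 0.0], [0.119, 0.993, -0.001], [-0.0, -0.001, -1.0]]
ft_force: [0.8, -1.7, 4.7]
opening: 0.0098
t 23.35 p [0.549  0.1207 0.2998] F [ 0.8 -1.7  4.7] op 0.0098
theta now 1.799 off 1.31
1.75 [  0.2 -11.8  -1.2]
1.7 [  0.2 -23.7  -3.2]
1.65 [  0.2 -35.6  -4.6]
1.6 [  0.2 -47.5  -5.4]
1.55 [  0.2 -59.5  -5.6]
1.5 [  0.2 -71.5  -5.2]
1.45 [  0.1 -83.5  -4.1]
1.4 [  0.1 -95.4  -2.5]
1.35 [ 1.000e-01 -1.072e+02 -3.000e-01]
1.3 [ 1.000e-01 -1.188e+02  2.500e+00]
1.25 [ 1.000e-01 -1.304e+02  5.800e+00]
1.2 [ 1.000e-01 -1.417e+02  9.800e+00]
1.15 [   0.  -152.8   14.3]
1.1 [   0.  -163.7   19.3]
1.05 [   0.  -174.3   24.9]
1.0 [   0.  -184.7   31. ]
0.95 [  -0.  -194.7   37.6]
```

```bash

python3 -m creep '[{"tx":0,"ty":-6,"tz":-1.4,"wx":0,"wy":0,"wz":0,"claw":0},{"tx":0,"ty":-18,"tz":-3.6,"wx":0,"wy":0,"wz":0,"claw":0},{"tx":0,"ty":-35.6,"tz":-5.9,"wx":0,"wy":0,"wz":0,"claw":0},{"tx":0,"ty":-53.5,"tz":-6.8,"wx":0,"wy":0,"wz":0,"claw":0},{"tx":0,"ty":-71.5,"tz":-6.5,"wx":0,"wy":0,"wz":0,"claw":0},{"tx":0,"ty":-89.5,"tz":-4.7,"wx":0,"wy":0,"wz":0,"claw":0},{"tx":0,"ty":-107.2,"tz":-1.6,"wx":0,"wy":0,"wz":0,"claw":0},{"tx":0,"ty":-118.8,"tz":1.2,"wx":0,"wy":0,"wz":0,"claw":0}]'
python3 arc.py 'np.arange(1.3,.9,-.04)' '(.5137,-.1747,.0697)'
python3 - <<'E'
from rig import camera,telemetry
from h import *
c=camera("side"); crop(c,"s14.png",190,60,340,210,4)
E
```

```text
time: 24.15
tool_pos: [0.5348, 0.0011, 0.299]
eef_rot: [[-0.993, 0.12, 0.001], [0.12, 0.993, -0.001], [-0.001, -0.001, -1.0]]
ft_force: [-1.1, -2.1, 11.1]
opening: 0.0103
t 24.15 p [0.5348 0.0011 0.299 ] F [-1.1 -2.1 11.1] op 0.0103
theta now 1.294 off 0.67
1.3 [0.2 1.6 0.2]
1.26 [ 0.2 -7.6  2.9]
1.22 [  0.2 -16.7   5.9]
1.18 [  0.2 -25.7   9.3]
1.14 [  0.2 -34.5  13. ]
1.1 [  0.1 -43.2  17.1]
1.06 [  0.1 -51.7  21.5]
1.02 [  0.1 -60.1  26.3]
0.98 [  0.1 -68.2  31.4]
0.94 [  0.1 -76.1  36.8]
```

View pics/s14.png

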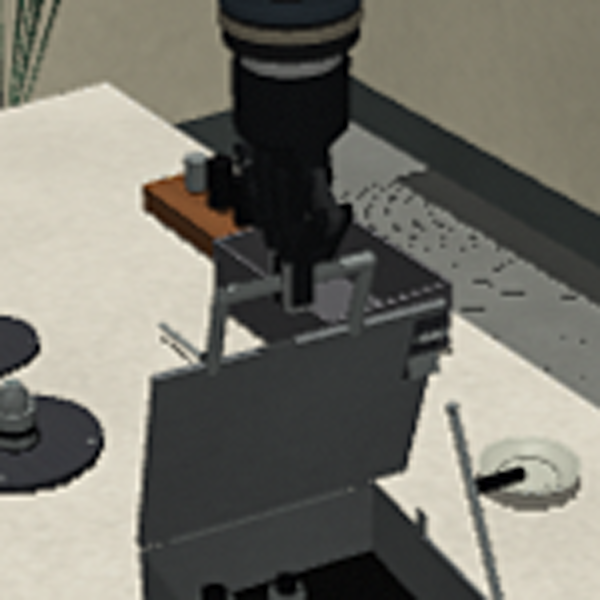

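The lid is at ~1.3, with the slot at (430,340) coming toward the rod tip (453,405). Lower to ~1.04 slowly.

```bash

python3 -m creep '[{"tx":0,"ty":-5,"tz":2,"wx":0,"wy":0,"wz":0,"claw":0},{"tx":0,"ty":-12,"tz":4.3,"wx":0,"wy":0,"wz":0,"claw":0},{"tx":0,"ty":-19.5,"tz":7,"wx":0,"wy":0,"wz":0,"claw":0},{"tx":0,"ty":-27,"tz":9.8,"wx":0,"wy":0,"wz":0,"claw":0},{"tx":0,"ty":-34.5,"tz":13,"wx":0,"wy":0,"wz":0,"claw":0},{"tx":0,"ty":-43.2,"tz":17.1,"wx":0,"wy":0,"wz":0,"claw":0},{"tx":0,"ty":-50,"tz":20.6,"wx":0,"wy":0,"wz":0,"claw":0},{"tx":0,"ty":-55,"tz":23.4,"wx":0,"wy":0,"wz":0,"claw":0}]'
python3 arc.py 'np.arange(1.04,.88,-.02)' '(.5137,-.1747,.0697)'
python3 - <<'E'
from rig import camera,telemetry
from h import *
c=camera("side"); crop(c,"s15.png",240,90,340,190,6);c=camera("top"); crop(c,"t15.png",220,90,330,210,5)
E
```

```text
time: 25.0
tool_pos: [0.5279, -0.0554, 0.2751]
eef_rot: [[-0.993, 0.121, 0.001], [0.121, 0.993, -0.002], [-0.001, -0.002, -1.0]]
ft_force: [3.4, -1.0, 0.9]
opening: 0.0096
t 25.0 p [ 0.5279 -0.0554  0.2751] F [ 3.4 -1.   0.9] op 0.0096
theta now 1.036 off 0.39
1.04 [ 0.1  1.  -0.1]
1.02 [ 0.1 -3.2  2.3]
1.0 [ 0.1 -7.3  4.8]
0.98 [  0.  -11.3   7.4]
0.96 [  0.  -15.3  10.1]
0.94 [  0.  -19.2  12.8]
0.92 [  0.  -23.1  15.7]
0.9 [  0.  -26.9  18.6]
0.88 [ -0.  -30.7  21.6]
```

View pics/s15.png

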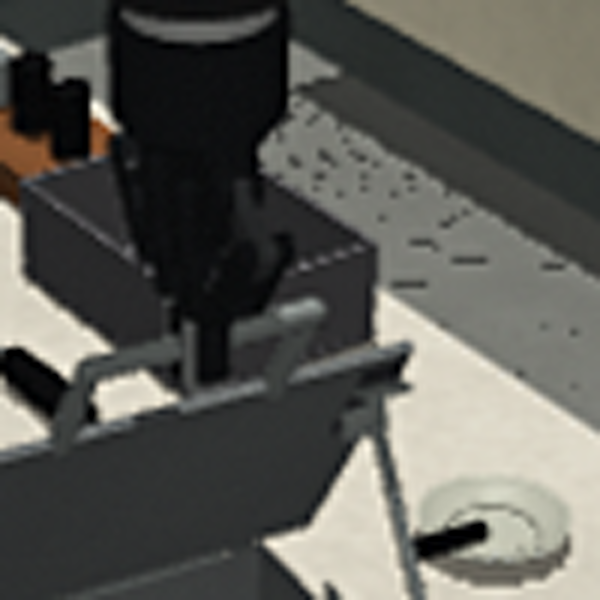

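View pics/t15.png

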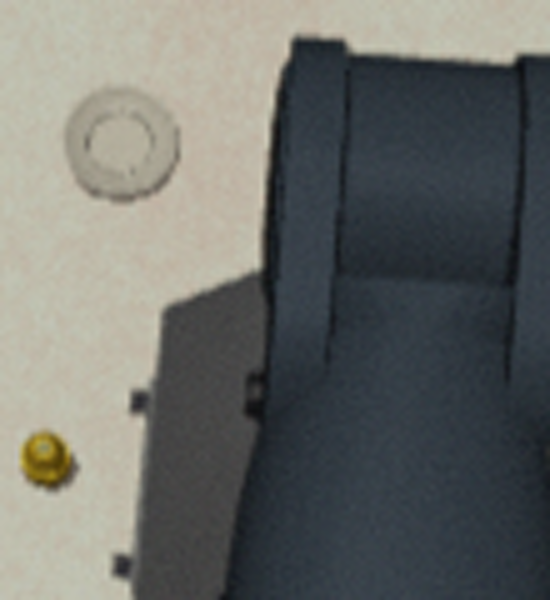

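The rod tip is entering the slot's mouth between its flanges, at about (377,392). Lower gently to 0.95.

```bash

python3 -m creep '[{"tx":0,"ty":-2,"tz":1.5,"wx":0,"wy":0,"wz":0,"claw":0},{"tx":0,"ty":-5,"tz":3.4,"wx":0,"wy":0,"wz":0,"claw":0},{"tx":0,"ty":-8,"tz":5.2,"wx":0,"wy":0,"wz":0,"claw":0},{"tx":0,"ty":-10.5,"tz":6.8,"wx":0,"wy":0,"wz":0,"claw":0},{"tx":0,"ty":-13,"tz":8.5,"wx":0,"wy":0,"wz":0,"claw":0},{"tx":0,"ty":-15.3,"tz":10.1,"wx":0,"wy":0,"wz":0,"claw":0},{"tx":0,"ty":-17.2,"tz":11.4,"wx":0,"wy":0,"wz":0,"claw":0},{"tx":0,"ty":-17.2,"tz":11.4,"wx":0,"wy":0,"wz":0,"claw":0}]'
python3 arc.py 'np.arange(.96,.88,-.01)' '(.5137,-.1747,.0697)'
python3 - <<'E'
from rig import camera,telemetry
from h import *
c=camera("side"); crop(c,"s16.png",240,90,340,190,6)
E
```

```text
time: 25.9
tool_pos: [0.5259, -0.0728, 0.2634]
eef_rot: [[-0.993, 0.122, 0.0], [0.122, 0.993, -0.003], [-0.001, -0.002, -1.0]]
ft_force: [4.6, -1.5, 0.9]
opening: 0.0099
t 25.9 p [ 0.5259 -0.0728  0.2634] F [ 4.6 -1.5  0.9] op 0.0099
theta now 0.949 off 0.08
0.96 [ 0.1  2.2 -1.6]
0.95 [ 0.1  0.2 -0.2]
0.94 [ 0.1 -1.8  1.2]
0.93 [ 0.1 -3.7  2.6]
0.92 [ 0.1 -5.6  4. ]
0.91 [ 0.1 -7.6  5.4]
0.9 [ 0.1 -9.5  6.9]
0.89 [  0.1 -11.3   8.4]
```

View pics/s16.png

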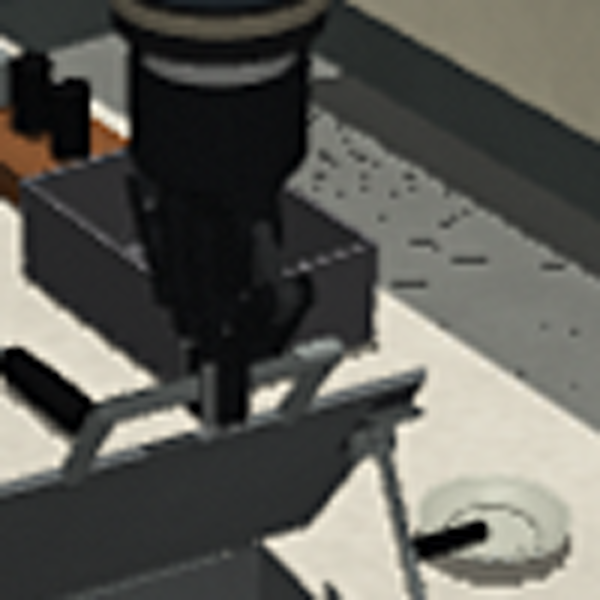

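```bash

python3 -m creep '[{"tx":0,"ty":-0.5,"tz":0.4,"wx":0,"wy":0,"wz":0,"claw":0},{"tx":0,"ty":-1,"tz":0.7,"wx":0,"wy":0,"wz":0,"claw":0},{"tx":0,"ty":-1.5,"tz":1,"wx":0,"wy":0,"wz":0,"claw":0},{"tx":0,"ty":-2,"tz":1.3,"wx":0,"wy":0,"wz":0,"claw":0},{"tx":0,"ty":-2.5,"tz":1.7,"wx":0,"wy":0,"wz":0,"claw":0},{"tx":0,"ty":-3,"tz":2.1,"wx":0,"wy":0,"wz":0,"claw":0},{"tx":0,"ty":-3.4,"tz":2.3,"wx":0,"wy":0,"wz":0,"claw":0},{"tx":0,"ty":-3.4,"tz":2.3,"wx":0,"wy":0,"wz":0,"claw":0}]'
python3 arc.py 'np.arange(.95,.88,-.01)' '(.5137,-.1747,.0697)'
```

```text
time: 26.75
tool_pos: [0.5257, -0.0748, 0.262]
eef_rot: [[-0.993, 0.121, 0.002], [0.121, 0.993, -0.0], [-0.002, 0.0, -1.0]]
ft_force: [0.8, 9.7, 12.7]
opening: 0.0101
t 26.75 p [ 0.5257 -0.0748  0.262 ] F [ 0.8  9.7 12.7] op 0.0101
theta now 0.939 off 0.13
0.95 [ 0.2  2.2 -1.6]
0.94 [ 0.2  0.2 -0.3]
0.93 [ 0.2 -1.7  1.1]
0.92 [ 0.2 -3.6  2.6]
0.91 [ 0.2 -5.6  4. ]
0.9 [ 0.2 -7.5  5.5]
0.89 [ 0.2 -9.4  6.9]
```

The lid has stopped at 0.939 with a contact reaction of 10–13 N, so the rod is bearing. Check the picture before letting go.

```bash
python3 - <<'E'
from rig import camera,telemetry
from h import *; from chest import W
c=camera("side"); crop(c,"s17.png",260,120,340,220,6)
for t in(1.0,1.05,1.1): print(t,*[((px(c,W(x,-75+r*np.cos(t),62+r*np.sin(t)))[0]-[260,120])*6).round(0) for x,r in((115,155),(141,95),(161,95))])
E
```

```text
1.0 [250. 256.] [326. 363.] [362. 352.]
1.05 [257. 255.] [331. 363.] [366. 352.]
1.1 [265. 255.] [336. 363.] [371. 352.]
```

View pics/s17.png

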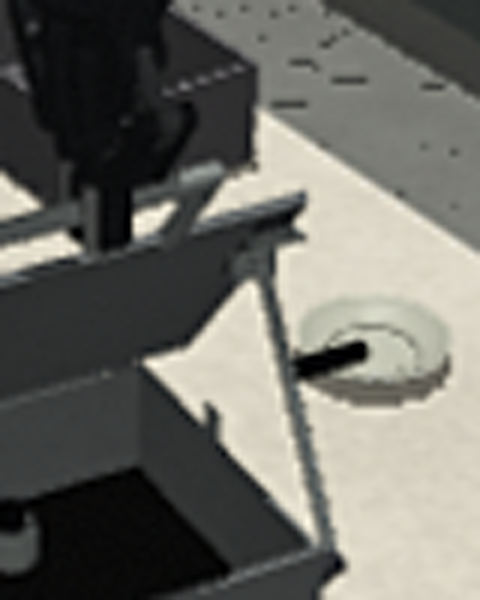

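The pin end at (366,350) matches 1.05 rad, and the tip is inside the slot. Open in place, then look before retreating.

```bash

python3 -m creep '[{"tx":0,"ty":0.5,"tz":-0.5,"wx":0,"wy":0,"wz":0,"claw":0},{"tx":0,"ty":0.5,"tz":-0.5,"wx":0,"wy":0,"wz":0,"claw":14},{"tx":0,"ty":0.5,"tz":-0.5,"wx":0,"wy":0,"wz":0,"claw":20},{"tx":0,"ty":0.5,"tz":-0.5,"wx":0,"wy":0,"wz":0,"claw":28},{"tx":0,"ty":0.5,"tz":-0.5,"wx":0,"wy":0,"wz":0,"claw":40},{"tx":0,"ty":0.5,"tz":-0.5,"wx":0,"wy":0,"wz":0,"claw":55},{"tx":0,"ty":0.5,"tz":-0.5,"wx":0,"wy":0,"wz":0,"claw":60},{"tx":0,"ty":0.5,"tz":-0.5,"wx":0,"wy":0,"wz":0,"claw":60}]'
python3 - <<'E'
from rig import camera,telemetry
from h import *
c=camera("side"); crop(c,"s18.png",260,120,340,220,6)
E
```

```text
time: 27.6
tool_pos: [0.5258, -0.0743, 0.2625]
eef_rot: [[-0.993, 0.121, 0.002], [0.121, 0.993, -0.0], [-0.002, 0.0, -1.0]]
ft_force: [-0.5, 0.0, 0.6]
opening: 0.051
```

View pics/s18.png

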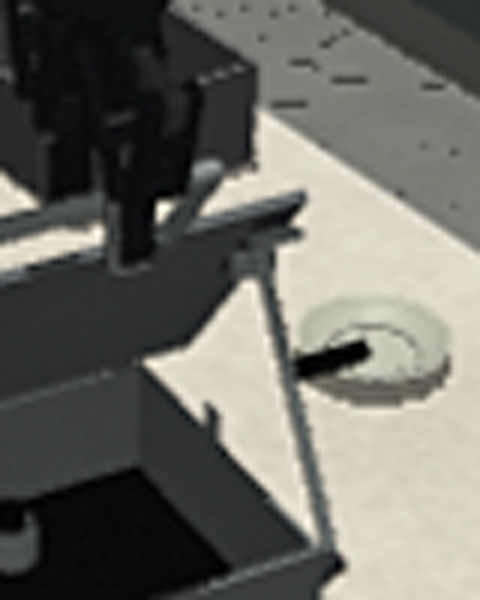

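The lid is unmoved after release (edge at 303,198 as before). Retreat straight up.

```bash

python3 -m creep '[{"tx":0,"ty":0,"tz":-5,"wx":0,"wy":0,"wz":0,"claw":60},{"tx":0,"ty":0,"tz":-18,"wx":0,"wy":0,"wz":0,"claw":60},{"tx":0,"ty":0,"tz":-35,"wx":0,"wy":0,"wz":0,"claw":60},{"tx":0,"ty":0,"tz":-60,"wx":0,"wy":0,"wz":0,"claw":60},{"tx":0,"ty":0,"tz":-85,"wx":0,"wy":0,"wz":0,"claw":60},{"tx":0,"ty":0,"tz":-105,"wx":0,"wy":0,"wz":0,"claw":60},{"tx":0,"ty":0,"tz":-110,"wx":0,"wy":0,"wz":0,"claw":60},{"tx":0,"ty":0,"tz":-110,"wx":0,"wy":0,"wz":0,"claw":60}]'
python3 - <<'E'
from rig import camera,telemetry
from h import *; from chest import W,O,Y,X
c=camera("side"); crop(c,"s19.png",100,80,400,290,2.6)
P=cloud(c)-O; C=np.stack([P@X,P@Y,P[...,2]],-1)*1000
# lid underside plane angle
m=(C[...,0]>-80)&(C[...,0]<90)&(C[...,1]>-30)&(C[...,1]<75)&(C[...,2]>105)&(C[...,2]<260)
q=C[m]; b=np.polyfit(q[:,1],q[:,2],1); print("lid ang",np.arctan(-b[0]),"n",m.sum(), "resid",np.std(q[:,2]-np.polyval(b,q[:,1])))
for x,y,z in((0,90-240*np.cos(.94)+2.4,85.5+240*np.sin(.94)+1.8),): print("bar px",(px(c,W(x,y,z))[0]-[100,80])*2.6)
m=(P[...,2]>.018)&(np.hypot(P[...,0]+O[0]-.4865,P[...,1]+O[1]-.3725)<.05); q=P[m]+O; print("objective",q.mean(0),q[:,2].max())
c=camera("top"); crop(c,"t19.png",100,80,400,280,2.6)
E
```

```text
time: 28.45
tool_pos: [0.5259, -0.0744, 0.3727]
eef_rot: [[-0.993, 0.121, 0.003], [0.121, 0.993, -0.0], [-0.003, 0.0, -1.0]]
ft_force: [0.9, 0.9, -1.1]
opening: 0.051
lid ang 0.9503061191747971 n 1025 resid 2.4959145171482144
bar px [457.53254988 194.80137399]
objective [0.48148147 0.36406295 0.04506706] 0.07163481733095967
```

View pics/s19.png

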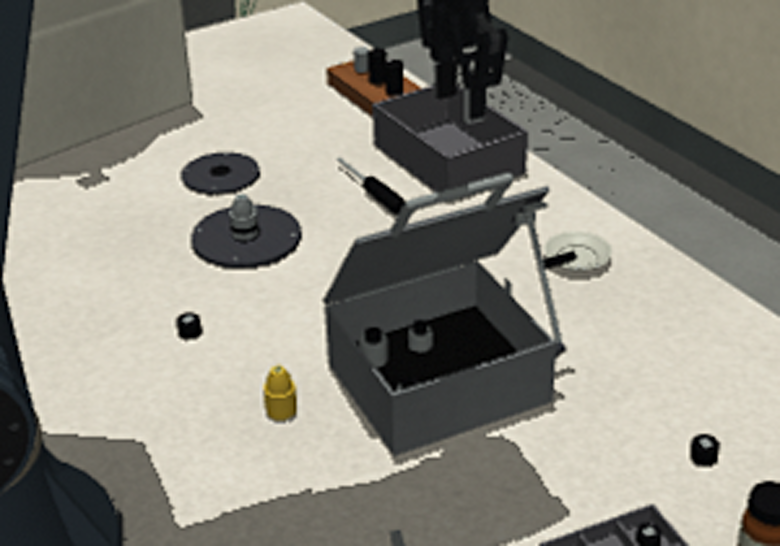

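View pics/t19.png

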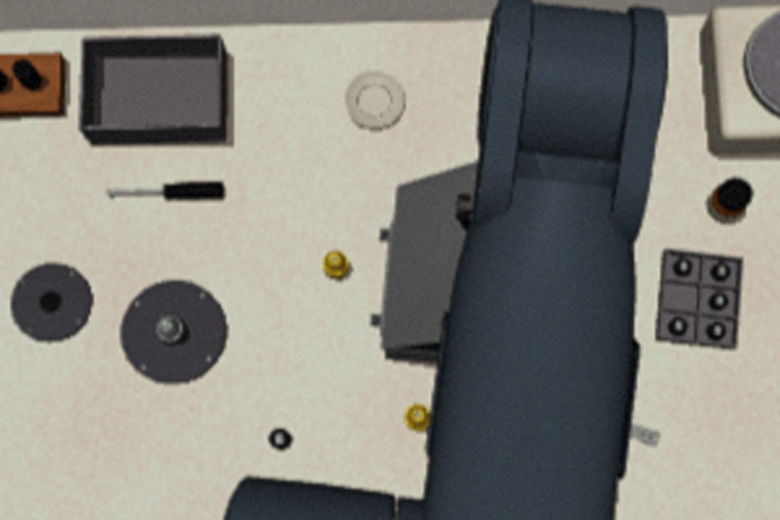

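The lid stands open with its edge at (547,192) and the rod tip in the slot at (524,215). The fitted lid angle is 0.95 rad against 0.94 nominal. The objective is upright on the plate at side (243,218), the bystanders look undisturbed, and the gripper is clear. Handing in.

```bash
python3 - <<'E'
from rig import robot
print(robot.finish_job())
E
```

```text
the job is handed in; nothing more can be done
None
```

The chest is open and propped on its rod, and I handed the job in at about 28.6 s of the 72 s allowed; no verdict is reported.

**What I did:**
1. Moved the steel objective from the lid to the larger dark plate and let it go.
2. Swung the lid back to its stop, about 1.8 rad, and released it.
3. Pinched the rod's pin and raised the rod to about 1.05 rad. I leaned the gripper 20° near the end so the rod's tip stayed clear of its body, then let go.
4. Took the lid again and lowered it until the rod bore it, with a 10–13 N reaction at 0.939 rad. I opened the gripper in place, saw no movement of the lid, and backed off 110 mm straight up.

**Last checks:**
- **Lid and rod:** After the retreat the lid's angle from depth was 0.950 rad. That is 0.01 above the 0.939 read from the arm and within the ±0.05 allowed. The rod's pin was where 1.05 rad predicts.
- **Rod tip:** It is hidden inside the slot, so I inferred its seating rather than measured it.
- **Objective:** It stands upright near the plate's centre.
- **Bystanders:** None I could see looked moved, but I did not measure them against their starting positions. The tweezers were partly hidden by the arm in the last top view.
- **Contact:** Force readings were about zero with the gripper clear.

None of the checks failed.

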